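# Load the hotpot cart's sliding tray

## Task

Get the cart's sliding tray ready for hotpot: tip the chopstick box (the one with the long slot in its top) forward out of the tightly packed row, pull it free and stand it upright in the tray's bay, and snap every ladle and strainer spoon lying on the mat fully down into the tray's spring clips, one to a clip, scoops pointing away from the robot. Only when all that is loaded, push the tray away from the robot until it clicks home at its end stop. Leave the tea boxes standing in their row and do not disturb the dishes and the chopstick rest.

Things in the scene. Friction and masses are not known exactly. Their poses are not given: they have to be found in the camera images.
- rack: Fixed walnut box rack. Origin: centre of its underside on the cart top; x from front (robot side) to back, y along the row, z up. Floor 6 mm thick; four boxes stand on it at x = 0, y = -65, -22, 22, 65 mm between 120 mm high ends. A lip 8 mm high stops their front feet (x = -47.5). The back rail (x = 47.5 to 53.5) is only 56 mm high: box backs are free above it.
- rest_rail (a point): Middle of the rack's round 10 mm rest rail, which runs along the rack's y at rack x = -94, z = 68 mm. A box tipped to the front about its front foot edge passes its balance at about 28 degrees, then by itself falls on to this rail and lies stably against it at some 32 to 38 degrees, its top well out of the row.
- chopstick_box: Chopstick box: closed slim white box, 92 mm deep (x) by 42 (y) by 170 tall (z), 0.2 to 0.33 kg. Origin: centre of its underside, z to its top, x to its back (rack's +x at the start). One of the two middle boxes of the row, the only one with a long dark slot (66 x 18 mm, a mark only) in its top; gaps to its neighbours 1.5 mm.
- tray (a joint): Sliding wooden tray on fixed runners: travel in m away from the robot, 0 nearest, 0.080 at the end stop. Friction 2 N; from 0.069 a spring detent resists with some 3 to 5 N more; past 0.0755 it snaps and holds the tray at the stop. Board 156 mm (x) by 295 (y), top 18 mm over the cart top; carries bay, push plate and clips.
- push_plate (a point): Middle of the robot-side face of the upright steel push plate on the tray's edge nearest the robot, 11 mm under its top edge. Plate 110 mm wide (y), 8 mm thick, top 56 mm over the cart top. x points in the slide direction (away from the robot), z up.
- bay (a point): Centre of the floor of the tray's bay, an open-topped pen, inside 112 mm (x) by 60 mm (y), walls 25 mm high, floor 18 mm over the cart top; x in the slide direction, z up. The box stands upright on this floor, its 92 mm depth along the bay's x.
- clip0 (a point): Spring clip (farthest from the bay; clips 71 mm apart): centre of a seated handle's axis, 50 mm over the cart top; x along the handle, away from the robot, z up. Two pairs of sprung jaws 14 mm long at x = -34 and 34 mm, fingers fit between. A handle laid level over both and pressed down (6 to 15 N) passes their lips, tops 21 mm above the point, and snaps on to seats 8 mm below it.
- clip1 (a point): Spring clip (middle; clips 71 mm apart): centre of a seated handle's axis, 50 mm over the cart top; x along the handle, away from the robot, z up. Two pairs of sprung jaws 14 mm long at x = -34 and 34 mm, fingers fit between. A handle laid level over both and pressed down (6 to 15 N) passes their lips, tops 21 mm above the point, and snaps on to seats 8 mm below it.
- clip2 (a point): Spring clip (next to the bay; clips 71 mm apart): centre of a seated handle's axis, 50 mm over the cart top; x along the handle, away from the robot, z up. Two pairs of sprung jaws 14 mm long at x = -34 and 34 mm, fingers fit between. A handle laid level over both and pressed down (6 to 15 N) passes their lips, tops 21 mm above the point, and snaps on to seats 8 mm below it.
- ladle1: The first slotted ladle (may be absent), 180 mm long, 0.16 kg, lying on a thin grey mat: level steel handle, round, 16 mm thick, x = -62 to 58 mm; slotted steel scoop 60 mm wide, 26 high, centred at x = 88; a bent-down foot at the tail (x = -62 to -55). Origin under the handle's middle, level with the underside, 18 mm below the handle's axis; x towards the scoop, z up. Balances near x = 20 mm.
- ladle1_scoop (a point): Centre of the scoop of the first slotted ladle, at the height of the handle's axis; axes as its body (may be absent).
- ladle2: The second slotted ladle (may be absent), 180 mm long, 0.16 kg, lying on a thin grey mat: level steel handle, round, 16 mm thick, x = -62 to 58 mm; slotted steel scoop 60 mm wide, 26 high, centred at x = 88; a bent-down foot at the tail (x = -62 to -55). Origin under the handle's middle, level with the underside, 18 mm below the handle's axis; x towards the scoop, z up. Balances near x = 20 mm.
- ladle2_scoop (a point): Centre of the scoop of the second slotted ladle, at the height of the handle's axis; axes as its body (may be absent).
- strainer: The strainer spoon (may be absent), 180 mm long, 0.16 kg, lying on a thin grey mat: level black handle, round, 16 mm thick, x = -62 to 58 mm; mesh scoop 62 mm wide, 22 high, centred at x = 88; a bent-down foot at the tail (x = -62 to -55). Origin under the handle's middle, level with the underside, 18 mm below the handle's axis; x towards the scoop, z up. Balances near x = 20 mm.
- strainer_scoop (a point): Centre of the scoop of the strainer spoon, at the height of the handle's axis; axes as its body (may be absent).
- tea_box1: A tea box of the packed row: same size and colour as the chopstick box, but a round steel cap 30 mm wide flush in its top. Origin at the centre of its underside. It must stay standing in the rack.
- tea_box2: A tea box of the packed row: same size and colour as the chopstick box, but a round steel cap 30 mm wide flush in its top. Origin at the centre of its underside. It must stay standing in the rack.
- tea_box3: A tea box of the packed row: same size and colour as the chopstick box, but a round steel cap 30 mm wide flush in its top. Origin at the centre of its underside. It must stay standing in the rack.
- dish1: White ceramic dipping dish, 76 mm wide, 24 mm high, origin under its centre. Bystander.
- dish2: White ceramic dipping dish, 76 mm wide, 24 mm high, origin under its centre. Bystander.
- chopstick_rest: Green glass chopstick rest, 22 x 75 x 12 mm, origin under its centre. Bystander.
Not all that is in view belongs to the job. Leave any blue or brown look-alike of the ladle2 alone.

How it is judged (in metres and radians):
On the way, in this order (a step that is already met when the one before it is completed fails the run):
1. the chopstick box is tipped forward by more than about 25 degrees while its foot is still in the rack (angle between chopstick_box's own z axis and vertical above 0.45 rad and z of chopstick_box in the frame of rack below 0.08 m and x of chopstick_box in the frame of rack between -0.08 and 0.08 m and y of chopstick_box in the frame of rack between -0.06 and 0.06 m), for 0.1 s.
2. the box stands in the tray's bay and every ladle and spoon is snapped into a clip, the tray not yet pushed home (z of chopstick_box in the frame of bay between -0.004 and 0.006 m and angle between chopstick_box's own z axis and vertical below 0.08 rad and x of chopstick_box in the frame of bay between -0.02 and 0.02 m and y of chopstick_box in the frame of bay between -0.015 and 0.015 m and ((x of ladle1 in the frame of clip0 between -0.016 and 0.016 m and y of ladle1 in the frame of clip0 between -0.006 and 0.006 m and z of ladle1 in the frame of clip0 between -0.0225 and -0.0135 m and x of ladle1_scoop in the frame of clip0 above 0.05 m and angle between the x axis of ladle1 and the x axis of clip0, either way round below 0.12 rad) or (x of ladle1 in the frame of clip1 between -0.016 and 0.016 m and y of ladle1 in the frame of clip1 between -0.006 and 0.006 m and z of ladle1 in the frame of clip1 between -0.0225 and -0.0135 m and x of ladle1_scoop in the frame of clip1 above 0.05 m and angle between the x axis of ladle1 and the x axis of clip1, either way round below 0.12 rad) or (x of ladle1 in the frame of clip2 between -0.016 and 0.016 m and y of ladle1 in the frame of clip2 between -0.006 and 0.006 m and z of ladle1 in the frame of clip2 between -0.0225 and -0.0135 m and x of ladle1_scoop in the frame of clip2 above 0.05 m and angle between the x axis of ladle1 and the x axis of clip2, either way round below 0.12 rad)) and ((x of ladle2 in the frame of clip0 between -0.016 and 0.016 m and y of ladle2 in the frame of clip0 between -0.006 and 0.006 m and z of ladle2 in the frame of clip0 between -0.0225 and -0.0135 m and x of ladle2_scoop in the frame of clip0 above 0.05 m and angle between the x axis of ladle2 and the x axis of clip0, either way round below 0.12 rad) or (x of ladle2 in the frame of clip1 between -0.016 and 0.016 m and y of ladle2 in the frame of clip1 between -0.006 and 0.006 m and z of ladle2 in the frame of clip1 between -0.0225 and -0.0135 m and x of ladle2_scoop in the frame of clip1 above 0.05 m and angle between the x axis of ladle2 and the x axis of clip1, either way round below 0.12 rad) or (x of ladle2 in the frame of clip2 between -0.016 and 0.016 m and y of ladle2 in the frame of clip2 between -0.006 and 0.006 m and z of ladle2 in the frame of clip2 between -0.0225 and -0.0135 m and x of ladle2_scoop in the frame of clip2 above 0.05 m and angle between the x axis of ladle2 and the x axis of clip2, either way round below 0.12 rad)) and ((x of strainer in the frame of clip0 between -0.016 and 0.016 m and y of strainer in the frame of clip0 between -0.006 and 0.006 m and z of strainer in the frame of clip0 between -0.0225 and -0.0135 m and x of strainer_scoop in the frame of clip0 above 0.05 m and angle between the x axis of strainer and the x axis of clip0, either way round below 0.12 rad) or (x of strainer in the frame of clip1 between -0.016 and 0.016 m and y of strainer in the frame of clip1 between -0.006 and 0.006 m and z of strainer in the frame of clip1 between -0.0225 and -0.0135 m and x of strainer_scoop in the frame of clip1 above 0.05 m and angle between the x axis of strainer and the x axis of clip1, either way round below 0.12 rad) or (x of strainer in the frame of clip2 between -0.016 and 0.016 m and y of strainer in the frame of clip2 between -0.006 and 0.006 m and z of strainer in the frame of clip2 between -0.0225 and -0.0135 m and x of strainer_scoop in the frame of clip2 above 0.05 m and angle between the x axis of strainer and the x axis of clip2, either way round below 0.12 rad)) and value of joint tray below 0.068 m), for 0.2 s.
3. the tray is pushed past its detent (value of joint tray above 0.077 m), for 0.2 s.
At the end, for the whole second after the job is handed in: Tray behind its detent (joint > 0.077); chopstick box upright (0.08 rad) on the bay floor; every utensil present seated in a clip (handle within 4.5 mm of seated height, 6 mm across, 16 mm along, 0.12 rad, scoop away from robot); tea boxes upright (0.1 rad) in the rack; all at rest (value of joint tray above 0.077 m and z of chopstick_box in the frame of bay between -0.004 and 0.006 m and angle between chopstick_box's own z axis and vertical below 0.08 rad and x of chopstick_box in the frame of bay between -0.02 and 0.02 m and y of chopstick_box in the frame of bay between -0.015 and 0.015 m and angle between each of tea_box1, tea_box2, tea_box3's own z axis and vertical below 0.1 rad and z of each of tea_box1, tea_box2, tea_box3 in the frame of rack below 0.012 m and x of tea_box1 in the frame of rack between -0.025 and 0.025 m and y of tea_box1 in the frame of rack between -0.09 and 0.09 m and x of tea_box2 in the frame of rack between -0.025 and 0.025 m and y of tea_box2 in the frame of rack between -0.09 and 0.09 m and x of tea_box3 in the frame of rack between -0.025 and 0.025 m and y of tea_box3 in the frame of rack between -0.09 and 0.09 m and ((x of ladle1 in the frame of clip0 between -0.016 and 0.016 m and y of ladle1 in the frame of clip0 between -0.006 and 0.006 m and z of ladle1 in the frame of clip0 between -0.0225 and -0.0135 m and x of ladle1_scoop in the frame of clip0 above 0.05 m and angle between the x axis of ladle1 and the x axis of clip0, either way round below 0.12 rad) or (x of ladle1 in the frame of clip1 between -0.016 and 0.016 m and y of ladle1 in the frame of clip1 between -0.006 and 0.006 m and z of ladle1 in the frame of clip1 between -0.0225 and -0.0135 m and x of ladle1_scoop in the frame of clip1 above 0.05 m and angle between the x axis of ladle1 and the x axis of clip1, either way round below 0.12 rad) or (x of ladle1 in the frame of clip2 between -0.016 and 0.016 m and y of ladle1 in the frame of clip2 between -0.006 and 0.006 m and z of ladle1 in the frame of clip2 between -0.0225 and -0.0135 m and x of ladle1_scoop in the frame of clip2 above 0.05 m and angle between the x axis of ladle1 and the x axis of clip2, either way round below 0.12 rad)) and ((x of ladle2 in the frame of clip0 between -0.016 and 0.016 m and y of ladle2 in the frame of clip0 between -0.006 and 0.006 m and z of ladle2 in the frame of clip0 between -0.0225 and -0.0135 m and x of ladle2_scoop in the frame of clip0 above 0.05 m and angle between the x axis of ladle2 and the x axis of clip0, either way round below 0.12 rad) or (x of ladle2 in the frame of clip1 between -0.016 and 0.016 m and y of ladle2 in the frame of clip1 between -0.006 and 0.006 m and z of ladle2 in the frame of clip1 between -0.0225 and -0.0135 m and x of ladle2_scoop in the frame of clip1 above 0.05 m and angle between the x axis of ladle2 and the x axis of clip1, either way round below 0.12 rad) or (x of ladle2 in the frame of clip2 between -0.016 and 0.016 m and y of ladle2 in the frame of clip2 between -0.006 and 0.006 m and z of ladle2 in the frame of clip2 between -0.0225 and -0.0135 m and x of ladle2_scoop in the frame of clip2 above 0.05 m and angle between the x axis of ladle2 and the x axis of clip2, either way round below 0.12 rad)) and ((x of strainer in the frame of clip0 between -0.016 and 0.016 m and y of strainer in the frame of clip0 between -0.006 and 0.006 m and z of strainer in the frame of clip0 between -0.0225 and -0.0135 m and x of strainer_scoop in the frame of clip0 above 0.05 m and angle between the x axis of strainer and the x axis of clip0, either way round below 0.12 rad) or (x of strainer in the frame of clip1 between -0.016 and 0.016 m and y of strainer in the frame of clip1 between -0.006 and 0.006 m and z of strainer in the frame of clip1 between -0.0225 and -0.0135 m and x of strainer_scoop in the frame of clip1 above 0.05 m and angle between the x axis of strainer and the x axis of clip1, either way round below 0.12 rad) or (x of strainer in the frame of clip2 between -0.016 and 0.016 m and y of strainer in the frame of clip2 between -0.006 and 0.006 m and z of strainer in the frame of clip2 between -0.0225 and -0.0135 m and x of strainer_scoop in the frame of clip2 above 0.05 m and angle between the x axis of strainer and the x axis of clip2, either way round below 0.12 rad)) and linear speed of each of chopstick_box, ladle1, ladle2, strainer below 0.02 m/s); the robot touches nothing.
It fails at once if a dish or the chopstick rest is moved by more than 30 mm (distance of any of dish1, dish2, chopstick_rest from where it was at the start of the episode above 0.03 m).
It fails at once if a tea box is toppled or lifted out of its row (angle between any of tea_box1, tea_box2, tea_box3's own z axis and vertical above 0.45 rad or z of any of tea_box1, tea_box2, tea_box3 in the frame of rack above 0.06 m).
Of ladle1, ladle2, strainer only 2 to 3 are there at a start; the rules pass over those that are not, and their reading is None.
At some moment in a run one of ladle1, ladle2, strainer may be knocked a few centimetres aside while the robot is not near it.
It also fails if it takes over 210 s, if anything falls off the work surface, if the arm or the gripper's body presses on something with over 40 N, if the wrist force passes 120 N, or if a joint passes its speed limit or range.

## Robot

A 6-joint arm with a two-finger parallel gripper is mounted at the origin on the work surface. World frame = base frame: x ahead of the robot, y to its left, z up, the work surface at z = 0. Lengths are in m, angles in degrees, forces in N, time in s.
With the tool pointing down it reaches from about 0.35 to 0.875 m from the base axis. Payload 4.2 kg.
Tool frame: the origin (TCP) lies between the finger pads; the fingertips stand 11 mm ahead of it and the grasp point (between the pads) lies 8 mm behind it; z points along the fingers, y is the direction in which the jaws open and shut (so a half turn about z gives the same grasp; the last joint's range is limited). The gripper opens to 87 mm and grips with 3 to 60 N. Pads are 19 mm wide; open, the fingers measure 117 mm over their backs; the gripper's body (75 mm by 190 mm) begins 51 mm behind the grasp point.
Start: joints at [-58.178, 22.042, 0.453, 0, -68.411, -14.817], TCP at [0.183, -0.598, 0.234] pointing down, gripper open.
Joint ranges: [-179.83, 179.83], [-69.29, 118.12], [-61.27, 80.66], [-181.25, 117.63], [-171.15, -9.14], [-177.46, 177.46]. Speed limits (degrees/s): [159.86, 159.86, 180, 180, 180, 180].

## Interface

Orientations are given as a 3x3 rotation matrix whose columns are the frame's x, y, z axes.
In Python, from station import sense, capture, get_calibration, finish_job, search_frame, cut_out gives the robot as it stands.
- The arm moves only by the tool arm_command, never from a script. Its argument "rows" is a list of rows, each an object with "fingers": the opening in per cent of the stroke, from 0 (shut) to 100 (fully open); "travel": the shift along the tool's x, y, z in cm, a list of three; "roll": the turn about the tool's z in degrees. A call has 1 to 10 rows; each row is the pose to reach, as a shift and turn from the pose commanded when the call began, along the tool's axes at that moment; what a row does not reach only later rows make up. A row lasts 1/10 s, in which the tool goes at most 50 mm and 8.59 degrees, less where a joint would pass 70% of its speed; a pose out of reach is approached as far as the arm can. A call with a gripper value outside its range is refused whole. The fingers move at their own pace and stop on an object; the grip force is fixed at half the most. Time passes only in rows, so rows that repeat a pose let the fingers close. It gives the time, the measured TCP pose, the force and the opening at its end, in the units of the state.
- sense(): the state, without advancing time (a new reading comes with each control period).
- capture(name): name is "side" or "top"; returns (picture, depth): 400x640x3 uint8, red, green, blue; 400x640 float32, m along the optical axis (not along the pixel's ray), 0 where there is no reading.
- get_calibration(name): a dict with "fov_y" (degrees; the focal length in pixels is half the picture's height over the tangent of half this angle, whatever the lens; pixels are square), "cx", "cy" (the principal point, pixels), "distortion" ([k1, k2, p1, p2, k3] as OpenCV has them; the pictures are not rectified), "origin" and "attitude" of the camera in the world. Camera axes: x right, y down, z forward; pixel columns grow to the right and rows downward; lengths in m; the calibration is good to about 2 mm. A picture is of the moment at which its call begins. get_calibration takes no time and is no camera call.
- finish_job(): hands the job in, once; it reports no verdict.
Trained networks look in the newest picture that a camera, given by its name, has taken for a name from the list of things; names that differ only in an ending like _2 or _b are one class to them, and where a whole thing is asked for, a point or a joint stands for the part that bears it (a point fixed in the world has none). Each returns a list of dicts, best first, with "p" (0 to 1); they miss things now and then, are a little off and sometimes report something else, mostly with a low value. They report only what shows in the picture. A call takes as long as a camera call. They do not tell look-alikes from the thing itself.
- search_frame(camera, label): "position" ([x, y, z] in m, in world coordinates, good to about 4 mm: the middle of the surface that is visible of it).
- cut_out(camera, label): "mask" (400x640 bool, what is visible of it).
The state is a dict: "time_s": time; "joints": joint angles; "joint_velocities": joint speeds; "effort": joint torques, N m; "tcp_pos": TCP position; "ee_rot": TCP orientation; "wrist_force": force on the tool from outside, world axes, zero at the start; "moment": the same for the moment, N m; "gripper_width": opening from 0.0 (shut) to 1.0 (fully open).
Only numpy, scipy, OpenCV 4.12 (cv2) and the standard library are available. Lean on these libraries where they do the work, as an engineer would, in place of code of your own. Each camera call takes 0.05 s, during which the arm holds its last target. There are 200 camera calls.

## Working session

There is one attempt and no reset: what is moved stays moved. The work goes in short steps, Python scripts to look and compute and a tool call to move; the robot and the scene stay as the last step left them, time stands still between calls to the robot, and variables do not carry over. Pictures are saved under pics/ and viewed, about 12 in all and at most 16, crops included, and the job is handed in when it is done.

Besides the shell and the picture viewer there is one more tool, called after "Call:" as name(argument=value, ...), one argument or row to a line, values as JSON. arm_command: Moves the arm, as the interface text tells. Its arguments: {"type":"object","properties":{"rows":{"type":"array","items":{"type":"object","properties":{"fingers":{"type":"number"},"travel":{"type":"array","items":{"type":"number"}},"roll":{"type":"number"}}}}},"required":["rows"]}

```bash
ls; mkdir -p pics; cat > h.py <<'E'
import numpy as np, cv2
from station import *
def cal(n):
    c=get_calibration(n); f=200/np.tan(np.radians(c['fov_y'])/2)
    K=np.array([[f,0,c['cx']],[0,f,c['cy']],[0,0,1]]); return K,np.array(c['distortion'],float),np.array(c['origin']),np.array(c['attitude'])
def cloud(n,depth):
    K,d,o,R=cal(n); v,u=np.mgrid[0:400,0:640].astype(float)
    p=cv2.undistortPoints(np.stack([u.ravel(),v.ravel()],1)[:,None],K,d)[:,0]
    z=depth.ravel()[:,None]; P=np.hstack([p*z,z])@R.T+o
    P[depth.ravel()==0]=np.nan
    return P.reshape(400,640,3)
def proj(n,pts):
    K,d,o,R=cal(n); q=(np.atleast_2d(pts)-o)@R
    return cv2.projectPoints(q,np.zeros(3),np.zeros(3),K,d)[0][:,0]
def snap(n,f=None):
    im,dp=capture(n)
    if f: cv2.imwrite('pics/'+f,im[:,:,::-1])
    return im,dp,cloud(n,dp)
E
python3 - <<'E'
from h import *
for n in('top','side'):
    im,dp,P=snap(n,n+'0.png'); c=get_calibration(n); print(n,c['origin'],np.round(c['attitude'],2).tolist())
    np.save(n+'0.npy',P)
    for l in ['rack','chopstick_box','tray','push_plate','bay','clip0','clip1','clip2','ladle1','ladle2','strainer','ladle1_scoop','tea_box1','dish1','chopstick_rest']:
        try: print(l,[(round(r['p'],2),np.round(r['position'],3).tolist(),proj(n,r['position']).round().astype(int).tolist()[0]) for r in search_frame(n,l)][:5])
        except Exception as e: print(l,e)
print(sense())
E
```

```text
pics
top [0.46102302 0.02272933 1.03987929] [[-0.02, -1.0, 0.02], [-1.0, 0.02, -0.01], [0.01, -0.02, -1.0]]
rack [(0.94, [0.48, 0.269, 0.006], [218, 203])]
chopstick_box [(0.76, [0.54, 0.301, 0.176], [183, 174])]
tray [(0.75, [0.523, -0.262, 0.019], [431, 183])]
push_plate [(0.6, [0.517, -0.262, 0.018], [431, 185]), (0.48, [0.462, -0.022, 0.026], [335, 209])]
bay [(0.82, [0.516, -0.266, 0.017], [432, 185])]
clip0 [(0.84, [0.518, -0.263, 0.016], [431, 184])]
clip1 [(0.84, [0.518, -0.263, 0.016], [431, 184])]
clip2 [(0.84, [0.518, -0.263, 0.016], [431, 184])]
ladle1 [(0.92, [0.771, 0.361, 0.022], [180, 88]), (0.88, [0.266, -0.275, 0.018], [438, 286]), (0.86, [0.216, 0.312, 0.023], [201, 311]), (0.7, [0.55, -0.026, 0.02], [336, 173]), (0.61, [0.461, -0.023, 0.022], [335, 209])]
ladle2 [(0.92, [0.771, 0.361, 0.022], [180, 88]), (0.88, [0.266, -0.275, 0.018], [438, 286]), (0.86, [0.216, 0.312, 0.023], [201, 311]), (0.7, [0.55, -0.026, 0.02], [336, 173]), (0.61, [0.461, -0.023, 0.022], [335, 209])]
strainer []
ladle1_scoop [(0.71, [0.46, -0.022, 0.019], [335, 209])]
tea_box1 [(0.84, [0.496
[... 1949 characters left out ...]
7e-03,
       -6.84102997e+01, -1.48153955e+01]), 'joint_velocities': array([ 0.02281221, -0.04325241,  0.00526253,  0.00028956,  0.02656949,
       -0.03189867]), 'effort': array([ 3.57499766e-05, -3.90458465e+01,  1.87620252e+01,  4.22435403e+00,
        1.54374330e-02, -2.70527221e-05]), 'tcp_pos': array([ 0.18282842, -0.59764083,  0.23352224]), 'ee_rot': array([[-9.56266307e-01, -2.92497436e-01,  3.67411828e-06],
       [-2.92497436e-01,  9.56266306e-01,  3.81909102e-05],
       [-1.46841788e-05,  3.54460104e-05, -9.99999999e-01]]), 'wrist_force': array([ 0.07533956,  0.33882308, -0.0351113 ]), 'moment': array([ 0.01771883,  0.01172252, -0.01171991]), 'gripper_width': 1.0017192143746259}
```

View pics/top0.png

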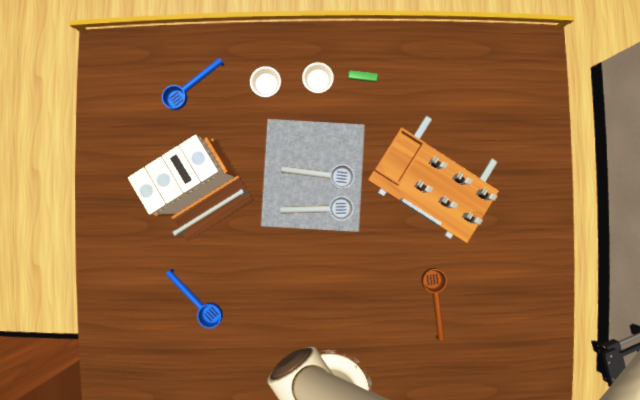

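View pics/side0.png

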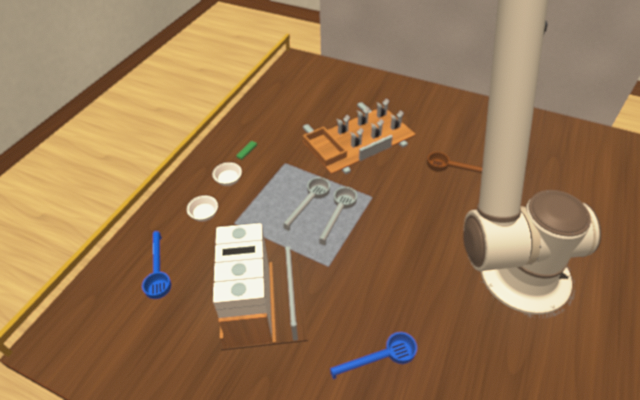

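The top view shows two steel ladles on the mat, at (335,208) and (335,173). The slotted box is at (181,169), between tea boxes at (147,190), (166,180) and (198,158). The tray is at (431,185). Look-alikes to leave alone are the blue ladles at (180,90) and (200,310) and the brown one at (435,290). There is no strainer on the mat, and the tool always points down.

Next I'll measure the geometry.

```bash
cat > m.py <<'E'
from h import *
def rect(Q):
    r=cv2.minAreaRect((Q[:,:2]*1000).astype(np.float32)); return np.round(r[0],1),np.round(r[1],1),round(r[2],1)
if __name__=='__main__':
  for n in('top','side'):
    P=np.load(n+'0.npy'); im=cv2.imread(f'pics/{n}0.png')
    X,Y,Z=P[...,0],P[...,1],P[...,2]
    reg=(X>.42)&(X<.66)&(Y>.2)&(Y<.45)
    m=reg&(Z>.165)&(Z<.19); print(n,'boxtops',rect(P[m]),np.median(Z[m]))
    s=m&(im.max(2)<70); s=cv2.erode(s.astype(np.uint8),np.ones((2,2)))>0; print('slot',rect(P[s]),s.sum())
    mm=(X>.36)&(X<.62)&(Y>-.1)&(Y<.13)
    h=mm&(Z>.012)&(Z<.06)
    k,lab,st,ce=cv2.connectedComponentsWithStats(h.astype(np.uint8))
    print('mat z',np.median(Z[mm]))
    for i in range(1,k):
        if st[i,4]>60: Q=P[lab==i]; print('util',st[i],rect(Q),np.percentile(Q[:,2],[50,95]).round(4))
    t=(X>.38)&(X<.7)&(Y>-.42)&(Y<-.1)
    c=t&(Z>.055)&(Z<.09)
    k,lab,st,ce=cv2.connectedComponentsWithStats(c.astype(np.uint8))
    for i in range(1,k):
        if st[i,4]>5: Q=P[lab==i]; print('clip',st[i,4],rect(Q),np.nanmedian(Q,0).round(4),Q[:,2].max().round(4))
    c=t&(Z>.012)&(Z<.025); print('board',rect(P[c]))
    c=t&(Z>.046)&(Z<.062); print('pp', [ (np.sum(lab==i),rect(P[lab==i])) for k,lab in [cv2.connectedComponents(c.astype(np.uint8))] for i in range(1,k) if np.sum(lab==i)>8])
    c=t&(Z>.034)&(Z<.05); print('wall',[ (np.sum(lab==i),rect(P[lab==i])) for k,lab in [cv2.connectedComponents(c.astype(np.uint8))] for i in range(1,k) if np.sum(lab==i)>15])
a=cv2.imread('pics/top0.png'); 
v=np.hstack([cv2.resize(a[100:260,360:520],(640,640))[:560], cv2.resize(a[120:260,110:150+110][:, :],(160,140))[:0] if 0 else np.zeros((560,1,3),np.uint8)])
cv2.imwrite('pics/tray_c.png',v)
E
python3 m.py
```

```text
top boxtops (array([540.2, 326.3]), array([ 94.5, 174.4]), 30.8) 0.17534534609043984
slot (array([0., 0.]), array([0., 0.]), 0.0) 0
mat z 0.0003917814053671087
util [282 164  73  25 447] (array([540.8,  17.9]), array([ 59.3, 176.6]), 1.0) [0.0239 0.0273]
util [280 196  74  25 433] (array([453.8,  21.4]), array([ 58.5, 178.8]), 9.4) [0.024  0.0277]
clip 33 (array([ 576.3, -262. ]), array([12.8, 14.5]), 57.9) [ 0.5759 -0.2613  0.0646] 0.0715
clip 37 (array([ 563.1, -281.1]), array([11.8, 14.3]), 61.9) [ 0.5623 -0.2807  0.0637] 0.0725
clip 33 (array([ 537. , -320.1]), array([13. , 14.8]), 58.3) [ 0.537  -0.319   0.0638] 0.0735
clip 45 (array([ 524.2, -340.2]), array([14.6, 14.9]), 58.8) [ 0.5231 -0.3401  0.0644] 0.071
clip 33 (array([ 519.3, -223.3]), array([12.6, 14.3]), 53.7) [ 0.5193 -0.2233  0.0632] 0.0714
clip 42 (array([ 506.1, -243.4]), array([12.9, 15.1]), 58.5) [ 0.5052 -0.2429  0.0638] 0.071
clip 31 (array([ 497.3, -378.5]), array([13.5, 14.6]), 67.1) [ 0.4982 -0.378   0.0648] 0.0715
clip 48 (array([ 484.6, -399.7]), array([14.6, 14.4]), 51.0) [ 0.4838 -0.3994  0.0633] 0.0725

[... 4631 characters left out ...]
 (array([ 518.9, -223.6]), array([ 7.9, 15.4]), 60.4)), (np.int64(152), (array([ 451.3, -225.6]), array([110.7,  14.9]), 57.4))]
wall [(np.int64(54), (array([ 490.1, -386.8]), array([30.7, 21.5]), 52.2)), (np.int64(55), (array([ 529.9, -329.4]), array([30. , 17.1]), 56.2)), (np.int64(54), (array([ 434.7, -351.6]), array([33.4, 17.8]), 56.5)), (np.int64(54), (array([ 569. , -268.6]), array([30.1, 19.9]), 55.8)), (np.int64(351), (array([ 587.7, -180.9]), array([ 73.7, 128.8]), 56.2)), (np.int64(50), (array([ 471.3, -291.7]), array([31.9, 17.7]), 53.2)), (np.int64(52), (array([ 511.3, -231. ]), array([29.6, 17.6]), 36.8)), (np.int64(136), (array([ 449.3, -225.1]), array([110.7,  11.1]), 53.4))]
```

View pics/tray_c.png

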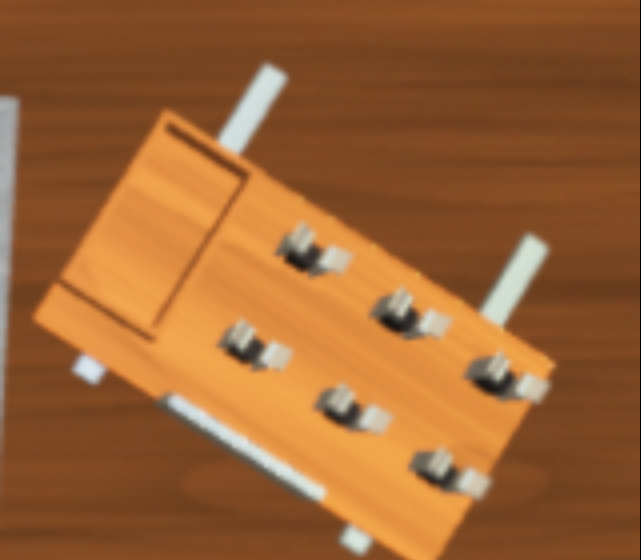

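Crop check: the tray's bay is at the left and there are three clip pairs. The slide direction is up-right, yaw about -33.5°. My estimates:

| Item | Position (mm) |
|---|---|
| clip0 | (463, -370) |
| clip1 | (502, -311.5) |
| clip2 | (541, -252) |
| bay | (588, -181) |
| chopstick box | (551, 308), yaw 30.8° |

Step 1 is to go behind the slotted box with the fingers closed.

```bash
cat > go.py <<'E'
import sys
from h import *
# usage: go.py x y z yaw_x(deg) [frame rack|tray|world] mm
def W(fr,x,y):
    o,a={'rack':((539.7,327),30.8),'box':((551,308.1),30.8),'bay':((588,-181),-33.5),'clip0':((462.9,-370.1),-33.5),'clip1':((501.8,-311.5),-33.5),'pp':((451.3,-226.5),-33.5),'w':((0,0),0)}[fr]
    a=np.radians(a); return np.array([o[0]+x*np.cos(a)-y*np.sin(a),o[1]+x*np.sin(a)+y*np.cos(a)])
s=sense(); p=s['tcp_pos']*1000; R=s['ee_rot']; yaw=np.degrees(np.arctan2(R[1,0],R[0,0]))
print('t',round(s['time_s'],1),'tcp',p.round(1),'yaw',round(yaw,1),'F',s['wrist_force'].round(1),'w',round(s['gripper_width']*87,1),'q',s['joints'].round())
for a in sys.argv[1:]:
    fr,x,y,z,yw=a.split(','); t=np.array([*W(fr,float(x),float(y)),float(z)])
    d=R.T@(t-p)/10; dy=(float(yw)-yaw+180)%360-180
    print(a,'world',t.round(1),'travel',d.round(2).tolist(),'roll',round(-dy,1))
E
python3 go.py w,183,-598,320,-163 box,76,0,320,-59.2
```

```text
t 1.6 tcp [ 182.8 -597.6  233.5] yaw -163.0 F [ 0.1  0.3 -0. ] w 87.1 q [-58.  22.   0.  -0. -68. -15.]
w,183,-598,320,-163 world [ 183. -598.  320.] travel [-0.01, -0.04, -8.65] roll 0.0
box,76,0,320,-59.2 world [616.3 347.  320. ] travel [-69.08, 77.66, -8.64] roll -103.8
```

Call:
arm_command(
  rows=[
    {"fingers": 0,"travel": [0,0,-8.6],"roll": 0},
    {"fingers": 0,"travel": [0,0,-8.6],"roll": 0},
    {"fingers": 0,"travel": [-34,38.8,-8.6],"roll": -60},
    {"fingers": 0,"travel": [-34,38.8,-8.6],"roll": -60},
    {"fingers": 0,"travel": [-34,38.8,-8.6],"roll": -60},
    {"fingers": 0,"travel": [-34,38.8,-8.6],"roll": -60},
    {"fingers": 0,"travel": [-34,38.8,-8.6],"roll": -60},
    {"fingers": 0,"travel": [-34,38.8,-8.6],"roll": -60},
    {"fingers": 0,"travel": [-34,38.8,-8.6],"roll": -60},
    {"fingers": 0,"travel": [-34,38.8,-8.6],"roll": -60},
  ],
)

```text
time_s: 2.6
tcp_pos: [0.3472, -0.231, 0.32]
ee_rot: [[-0.223, -0.975, 0.002], [-0.975, 0.223, -0.0], [0.0, -0.002, -1.0]]
wrist_force: [1.0, -0.6, -0.6]
gripper_width: 0.174
```

```bash
python3 go.py  box,76,0,320,-59.2
```

```text
t 2.6 tcp [ 347.2 -231.   320. ] yaw -102.9 F [ 1.  -0.6 -0.6] w 15.1 q [-11.  -2. -17.   0. -75.  -2.]
box,76,0,320,-59.2 world [616.3 347.  320. ] travel [-62.34, -13.36, 0.02] roll -43.7
```

Call:
arm_command(
  rows=[
    {"fingers": 0,"travel": [-62.3,-13.4,0],"roll": -43.7},
    {"fingers": 0,"travel": [-62.3,-13.4,0],"roll": -43.7},
    {"fingers": 0,"travel": [-62.3,-13.4,0],"roll": -43.7},
    {"fingers": 0,"travel": [-62.3,-13.4,0],"roll": -43.7},
    {"fingers": 0,"travel": [-62.3,-13.4,0],"roll": -43.7},
    {"fingers": 0,"travel": [-62.3,-13.4,0],"roll": -43.7},
    {"fingers": 0,"travel": [-62.3,-13.4,0],"roll": -43.7},
    {"fingers": 0,"travel": [-62.3,-13.4,0],"roll": -43.7},
    {"fingers": 0,"travel": [-62.3,-13.4,0],"roll": -43.7},
    {"fingers": 0,"travel": [-62.3,-13.4,0],"roll": -43.7},
  ],
)

```text
time_s: 3.6
tcp_pos: [0.5598, 0.2218, 0.3197]
ee_rot: [[0.511, -0.86, 0.0], [-0.86, -0.511, 0.0], [0.0, -0.0, -1.0]]
wrist_force: [0.9, -0.4, 0.4]
gripper_width: 0.006
```

```bash
python3 go.py  box,76,0,320,-59.2 box,76,0,156,-59.2
```

```text
t 3.6 tcp [559.8 221.8 319.7] yaw -59.3 F [ 0.9 -0.4  0.4] w 0.5 q [ 37.  17.   6.   0. -78.  -6.]
box,76,0,320,-59.2 world [616.3 347.  320. ] travel [-7.88, -11.26, -0.02] roll -0.1
box,76,0,156,-59.2 world [616.3 347.  156. ] travel [-7.88, -11.25, 16.38] roll -0.1
```

Call:
arm_command(
  rows=[
    {"fingers": 0,"travel": [-7.9,-11.3,0],"roll": 0},
    {"fingers": 0,"travel": [-7.9,-11.3,0],"roll": 0},
    {"fingers": 0,"travel": [-7.9,-11.3,0],"roll": 0},
    {"fingers": 0,"travel": [-7.9,-11.3,0],"roll": 0},
    {"fingers": 0,"travel": [-7.9,-11.3,0],"roll": 0},
  ],
)

```text
time_s: 4.1
tcp_pos: [0.616, 0.3461, 0.318]
ee_rot: [[0.511, -0.859, -0.002], [-0.859, -0.511, -0.002], [0.0, 0.002, -1.0]]
wrist_force: [1.0, 0.1, 0.3]
gripper_width: 0.007
```

```bash
python3 - <<'E'
from h import *
a=snap('side')[0]; t=snap('top')[0]
v=np.hstack([cv2.resize(x,(400,400)) for x in (a[180:360,150:330],t[90:250,110:270])])
cv2.imwrite('pics/b1.png',v[:,:,::-1])
E
python3 go.py box,76,0,320,-59.2 box,76,0,156,-59.2
```

```text
t 4.2 tcp [615.9 344.6 320. ] yaw -59.3 F [-0.3  0.   0. ] w 0.3 q [ 42.  28.  22.   0. -84. -12.]
box,76,0,320,-59.2 world [616.3 347.  320. ] travel [-0.19, -0.15, 0.0] roll -0.1
box,76,0,156,-59.2 world [616.3 347.  156. ] travel [-0.19, -0.15, 16.4] roll -0.1
```

View pics/b1.png

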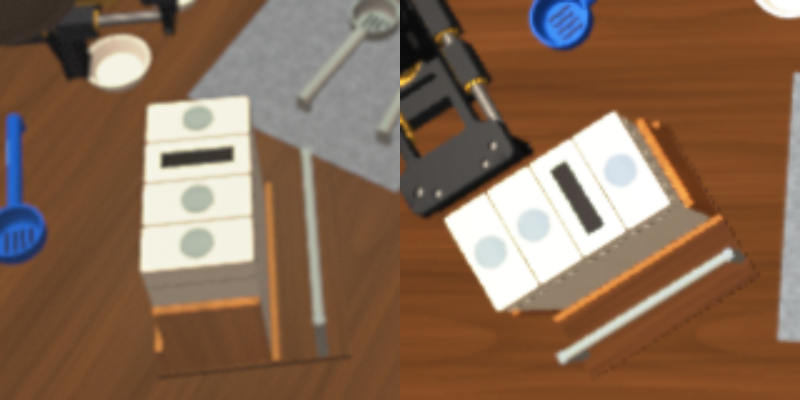

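The close crop confirms the choice: the slotted box (slot at about (197,157) left pane, (578,198) right pane) is the third from the near end, between capped tea boxes. Now I'll descend behind it.

Call:
arm_command(
  rows=[
    {"fingers": 0,"travel": [-0.2,-0.2,5],"roll": 0},
    {"fingers": 0,"travel": [-0.2,-0.2,10],"roll": 0},
    {"fingers": 0,"travel": [-0.2,-0.2,14],"roll": 0},
    {"fingers": 0,"travel": [-0.2,-0.2,16.4],"roll": 0},
    {"fingers": 0,"travel": [-0.2,-0.2,16.4],"roll": 0},
  ],
)

```text
time_s: 4.7
tcp_pos: [0.6146, 0.3454, 0.152]
ee_rot: [[0.509, -0.861, -0.007], [-0.861, -0.509, -0.005], [0.001, 0.008, -1.0]]
wrist_force: [-0.0, -0.3, -0.6]
gripper_width: 0.008
```

```bash
python3 go.py box,50,0,156,-59.2 box,-11,0,156,-59.2
```

```text
t 4.7 tcp [614.6 345.4 152. ] yaw -59.4 F [-0.  -0.3 -0.6] w 0.7 q [ 42.  33.   7.  -0. -64. -12.]
box,50,0,156,-59.2 world [593.9 333.7 156. ] travel [-0.04, 2.38, -0.38] roll -0.2
box,-11,0,156,-59.2 world [541.6 302.5 156. ] travel [-0.02, 8.48, -0.33] roll -0.2
```

Call:
arm_command(
  rows=[
    {"fingers": 0,"travel": [0,0.6,0],"roll": 0},
    {"fingers": 0,"travel": [0,1.2,0],"roll": 0},
    {"fingers": 0,"travel": [0,1.7,0],"roll": 0},
    {"fingers": 0,"travel": [0,2.2,0],"roll": 0},
    {"fingers": 0,"travel": [0,2.7,0],"roll": 0},
    {"fingers": 0,"travel": [0,3.2,0],"roll": 0},
    {"fingers": 0,"travel": [0,3.7,0],"roll": 0},
    {"fingers": 0,"travel": [0,4.2,0],"roll": 0},
    {"fingers": 0,"travel": [0,4.6,0],"roll": 0},
    {"fingers": 0,"travel": [0,5.0,0],"roll": 0},
  ],
)

```text
time_s: 5.7
tcp_pos: [0.5736, 0.3226, 0.1556]
ee_rot: [[0.511, -0.86, 0.0], [-0.86, -0.511, 0.0], [0.0, -0.0, -1.0]]
wrist_force: [1.2, 1.2, 1.6]
gripper_width: 0.007
```

```bash
python3 - <<'E'
from h import *
a=snap('side')[0]; t=snap('top')[0]
v=np.hstack([cv2.resize(x,(400,400)) for x in (a[180:360,150:330],t[90:250,110:270])])
cv2.imwrite('pics/b2.png',v[:,:,::-1])
E
python3 go.py box,-11,0,156,-59.2
```

```text
t 5.8 tcp [573.2 322.3 155.5] yaw -59.3 F [0.2 0.8 0.7] w 0.7 q [ 43.  29.  -1.  -0. -61. -13.]
box,-11,0,156,-59.2 world [541.6 302.5 156. ] travel [0.09, 3.74, -0.05] roll -0.1
```

View pics/b2.png

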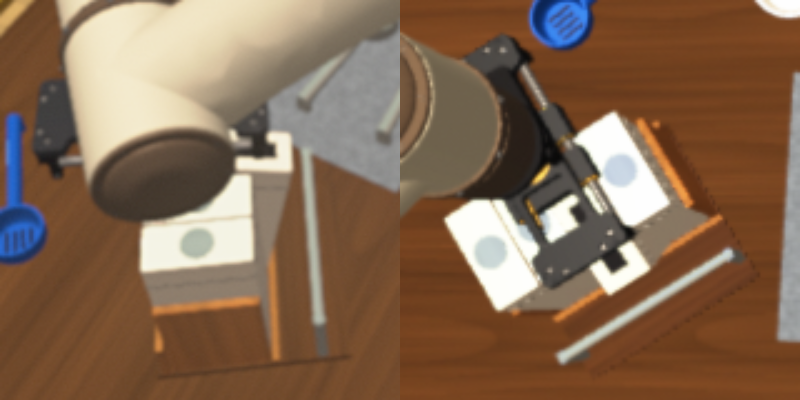

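The box is tipping: its top shows at (620,272) in the right pane, moving out of the row, and the neighbours stand. I'll keep pushing.

Call:
arm_command(
  rows=[
    {"fingers": 0,"travel": [0,0.5,0],"roll": 0},
    {"fingers": 0,"travel": [0,1.0,0],"roll": 0},
    {"fingers": 0,"travel": [0,1.5,0],"roll": 0},
    {"fingers": 0,"travel": [0,2.0,0],"roll": 0},
    {"fingers": 0,"travel": [0,2.4,0],"roll": 0},
    {"fingers": 0,"travel": [0,2.8,0],"roll": 0},
    {"fingers": 0,"travel": [0,3.2,0],"roll": 0},
    {"fingers": 0,"travel": [0,3.5,0],"roll": 0},
    {"fingers": 0,"travel": [0,3.7,0],"roll": 0},
    {"fingers": 0,"travel": [0,3.7,0],"roll": 0},
  ],
)

```text
time_s: 6.8
tcp_pos: [0.5417, 0.3035, 0.1554]
ee_rot: [[0.511, -0.86, -0.0], [-0.86, -0.511, -0.0], [-0.0, 0.001, -1.0]]
wrist_force: [0.3, -0.3, 0.4]
gripper_width: 0.005
```

Call:
arm_command(
  rows=[
    {"fingers": 0,"travel": [0,-2,0],"roll": 0},
    {"fingers": 0,"travel": [0,-5,0],"roll": 0},
    {"fingers": 0,"travel": [0,-9,-3],"roll": 0},
    {"fingers": 0,"travel": [0,-10,-8],"roll": 0},
    {"fingers": 100,"travel": [0,-14,-12],"roll": 0},
    {"fingers": 100,"travel": [0,-19,-14],"roll": 0},
    {"fingers": 100,"travel": [0,-19,-14],"roll": 0},
  ],
)

```text
time_s: 7.5
tcp_pos: [0.7088, 0.4027, 0.2963]
ee_rot: [[0.51, -0.86, 0.004], [-0.86, -0.51, 0.003], [-0.0, -0.005, -1.0]]
wrist_force: [-0.6, 0.2, -1.4]
gripper_width: 0.194
```

```bash
python3 - <<'E'
from h import *
a,_,Ps=snap('side'); t,_,Pt=snap('top'); np.save('s1.npy',Ps); np.save('t1.npy',Pt)
v=np.hstack([cv2.resize(x,(400,400)) for x in (a[180:360,150:330],t[90:250,110:270])])
cv2.imwrite('pics/b3.png',v[:,:,::-1])
# box frame coords of points in front of the row
for n,P in(('s',Ps),('t',Pt)):
    r=P.reshape(-1,3)*1000-[551,308.1,0]; c,s=np.cos(np.radians(30.8)),np.sin(np.radians(30.8))
    x=r[:,0]*c+r[:,1]*s; y=-r[:,0]*s+r[:,1]*c; z=r[:,2]
    m=(x<-60)&(x>-160)&(abs(y)<35)&(z>90)&(z<215)
    Q=np.c_[x,y,z][m]; print(n,len(Q),'y range',np.percentile(Q[:,1],[1,50,99]).round(1))
    # top face: bin by z
    for zz in range(130,205,10):
        k=abs(Q[:,2]-zz)<5
        if k.sum()>3: print(zz,k.sum(),np.percentile(Q[k,0],[5,50,95]).round(1))
E
python3 go.py
```

```text
s 1498 y range [-18.9  19.7  22.8]
130 99 [-129.9  -95.3  -63.2]
140 145 [-141.7 -110.2  -65.8]
150 210 [-137.9 -126.   -67.6]
160 194 [-125.  -114.6  -66.8]
170 181 [-111.8 -102.1  -66.3]
180 183 [-98.3 -89.1 -61.2]
190 199 [-84.2 -74.6 -62.7]
200 27 [-74.7 -71.1 -69.2]
t 1031 y range [-22.   -6.3  19.8]
130 31 [-127.6  -94.1  -64.5]
140 73 [-142.2 -138.1  -67.6]
150 152 [-138.  -130.4  -83. ]
160 151 [-125.4 -117.6  -80.7]
170 149 [-112.8 -105.   -83.3]
180 162 [-99.7 -91.3 -61.8]
190 211 [-85.4 -76.  -63.1]
200 30 [-74.1 -71.5 -69.3]
t 7.6 tcp [706.8 401.7 293.5] yaw -59.3 F [ 0.3 -0.4 -1.5] w 24.4 q [ 41.  42.  43.  -0. -91. -10.]
```

View pics/b3.png

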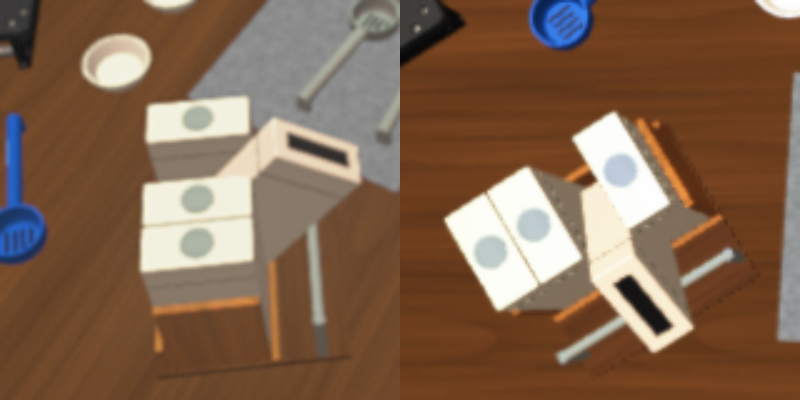

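The box leans at about 35° on the rail. Its top is at (640,305) in the right pane, and the tea boxes stand. Next I'll grasp it near the top, jaws along the row.

```bash
python3 go.py box,-96,0,310,30.8 
```

```text
t 7.6 tcp [706.8 401.7 293.5] yaw -59.3 F [ 0.3 -0.4 -1.5] w 24.4 q [ 41.  42.  43.  -0. -91. -10.]
box,-96,0,310,30.8 world [468.5 258.9 310. ] travel [0.12, 27.77, -1.63] roll -90.1
```

Call:
arm_command(
  rows=[
    {"fingers": 100,"travel": [0,0,-1.6],"roll": 0},
    {"fingers": 100,"travel": [0,27.8,-1.6],"roll": -80},
    {"fingers": 100,"travel": [0,27.8,-1.6],"roll": -80},
    {"fingers": 100,"travel": [0,27.8,-1.6],"roll": -80},
    {"fingers": 100,"travel": [0,27.8,-1.6],"roll": -80},
    {"fingers": 100,"travel": [0,27.8,-1.6],"roll": -80},
    {"fingers": 100,"travel": [0,27.8,-1.6],"roll": -80},
    {"fingers": 100,"travel": [0,27.8,-1.6],"roll": -80},
    {"fingers": 100,"travel": [0,27.8,-1.6],"roll": -80},
    {"fingers": 100,"travel": [0,27.8,-1.6],"roll": -80},
  ],
)

```text
time_s: 8.6
tcp_pos: [0.4648, 0.2575, 0.3116]
ee_rot: [[0.949, 0.316, -0.0], [0.316, -0.949, 0.0], [-0.0, -0.0, -1.0]]
wrist_force: [0.2, -0.3, -0.8]
gripper_width: 0.998
```

```bash
python3 go.py box,-96,0,310,30.8 box,-96,0,148,30.8
```

```text
t 8.6 tcp [464.8 257.5 311.6] yaw 18.4 F [ 0.2 -0.3 -0.8] w 86.8 q [ 46.  10.  -5.  -0. -75.  62.]
box,-96,0,310,30.8 world [468.5 258.9 310. ] travel [0.4, -0.02, 0.16] roll -12.4
box,-96,0,148,30.8 world [468.5 258.9 148. ] travel [0.41, -0.01, 16.36] roll -12.4
```

Call:
arm_command(
  rows=[
    {"fingers": 100,"travel": [0.4,0,0],"roll": -8},
    {"fingers": 100,"travel": [0.4,0,0],"roll": -12.4},
    {"fingers": 100,"travel": [0.4,0,0],"roll": -12.4},
    {"fingers": 100,"travel": [0.4,0,5],"roll": -12.4},
    {"fingers": 100,"travel": [0.4,0,9],"roll": -12.4},
    {"fingers": 100,"travel": [0.4,0,11.5],"roll": -12.4},
    {"fingers": 100,"travel": [0.4,0,11.5],"roll": -12.4},
  ],
)

```text
time_s: 9.3
tcp_pos: [0.4673, 0.2577, 0.1926]
ee_rot: [[0.863, 0.505, -0.007], [0.505, -0.863, -0.006], [-0.009, 0.002, -1.0]]
wrist_force: [-0.6, -0.2, 0.2]
gripper_width: 0.999
```

```bash
python3 go.py box,-96,0,148,30.8
```

```text
t 9.3 tcp [467.3 257.7 192.6] yaw 30.3 F [-0.6 -0.2  0.2] w 86.9 q [ 46.  15. -15.  -0. -60.  74.]
box,-96,0,148,30.8 world [468.5 258.9 148. ] travel [0.21, -0.05, 4.46] roll -0.5
```

Call:
arm_command(
  rows=[
    {"fingers": 100,"travel": [0,0,1.5],"roll": -0.3},
    {"fingers": 100,"travel": [0,0,3],"roll": -0.3},
    {"fingers": 100,"travel": [0,0,4],"roll": -0.3},
    {"fingers": 100,"travel": [0,0,4.8],"roll": -0.3},
    {"fingers": 100,"travel": [0,0,4.8],"roll": -0.3},
    {"fingers": 0,"travel": [0,0,4.8],"roll": -0.3},
    {"fingers": 0,"travel": [0,0,4.8],"roll": -0.3},
    {"fingers": 0,"travel": [0,0,4.8],"roll": -0.3},
    {"fingers": 0,"travel": [0,0,4.8],"roll": -0.3},
    {"fingers": 0,"travel": [0,0,4.8],"roll": -0.3},
  ],
)

```text
time_s: 10.3
tcp_pos: [0.4702, 0.2601, 0.1487]
ee_rot: [[0.859, 0.511, 0.0], [0.511, -0.859, 0.0], [0.0, -0.0, -1.0]]
wrist_force: [-1.3, 0.4, 0.1]
gripper_width: 0.633
```

```bash
python3 go.py box,-96,0,148,30.8
```

```text
t 10.3 tcp [470.2 260.1 148.7] yaw 30.8 F [-1.3  0.4  0.1] w 55.1 q [ 46.  18. -19.   0. -53.  75.]
box,-96,0,148,30.8 world [468.5 258.9 148. ] travel [-0.2, 0.01, 0.07] roll -0.0
```

Still closing (55 mm, the box is 42). I'll let it close, then lift.

Call:
arm_command(
  rows=[
    {"fingers": 0,"travel": [0,0,0],"roll": 0},
    {"fingers": 0,"travel": [0,0,0],"roll": 0},
    {"fingers": 0,"travel": [0,0,0],"roll": 0},
    {"fingers": 0,"travel": [0,0,0],"roll": 0},
    {"fingers": 0,"travel": [0,0,0],"roll": 0},
    {"fingers": 0,"travel": [0,0,0],"roll": 0},
    {"fingers": 0,"travel": [0,0,-0.5],"roll": 0},
    {"fingers": 0,"travel": [0,0,-1],"roll": 0},
    {"fingers": 0,"travel": [0,0,-1.5],"roll": 0},
    {"fingers": 0,"travel": [0,0,-2],"roll": 0},
  ],
)

```text
time_s: 11.3
tcp_pos: [0.4701, 0.26, 0.1689]
ee_rot: [[0.859, 0.511, -0.0], [0.511, -0.859, -0.0], [-0.0, -0.0, -1.0]]
wrist_force: [0.3, -0.5, -2.3]
gripper_width: 0.479
```

Call:
arm_command(
  rows=[
    {"fingers": 0,"travel": [0,0,-1.5],"roll": 0},
    {"fingers": 0,"travel": [0,0,-3],"roll": 0},
    {"fingers": 0,"travel": [0,0,-4.5],"roll": 0},
    {"fingers": 0,"travel": [0,0,-6],"roll": 0},
    {"fingers": 0,"travel": [0,0,-7.5],"roll": 0},
    {"fingers": 0,"travel": [0,0,-9],"roll": 0},
    {"fingers": 0,"travel": [0,0,-10.5],"roll": 0},
    {"fingers": 0,"travel": [0,0,-12],"roll": 0},
    {"fingers": 0,"travel": [0,0,-13],"roll": 0},
    {"fingers": 0,"travel": [0,0,-13],"roll": 0},
  ],
)

```text
time_s: 12.3
tcp_pos: [0.4706, 0.2604, 0.3003]
ee_rot: [[0.859, 0.511, 0.003], [0.511, -0.859, 0.002], [0.003, -0.001, -1.0]]
wrist_force: [-0.8, 0.5, -2.3]
gripper_width: 0.483
```

```bash
python3 - <<'E'
from h import *
a,_,Ps=snap('side')
cv2.imwrite('pics/b4.png',a[:,:,::-1])
E
python3 go.py box,-96,0,148,30.8
```

```text
t 12.3 tcp [470.1 260.2 298.9] yaw 30.7 F [ 0.3  0.  -2.7] w 41.8 q [ 46.  11.  -6.  -0. -73.  75.]
box,-96,0,148,30.8 world [468.5 258.9 148. ] travel [-0.21, 0.03, 15.09] roll -0.1
```

View pics/b4.png

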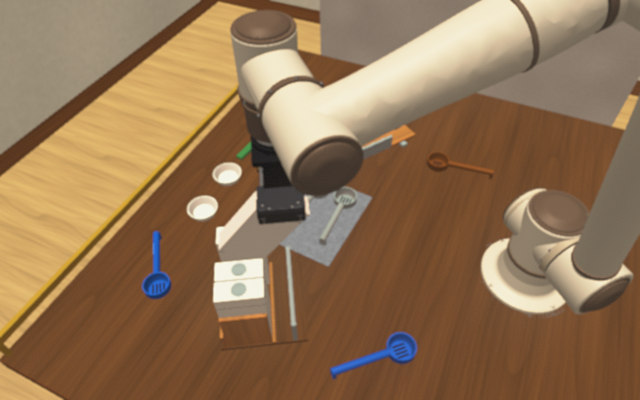

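The box is held (42 mm) and out of the row, still tilted. I'll move it to clear space in front of the rail and measure its tilt.

Call:
arm_command(
  rows=[
    {"fingers": 0,"travel": [0,0,-2],"roll": 0},
    {"fingers": 0,"travel": [0,0,-3],"roll": 0},
    {"fingers": 0,"travel": [-3,0,-3],"roll": 0},
    {"fingers": 0,"travel": [-6,0,-3],"roll": 0},
    {"fingers": 0,"travel": [-9,0,-3],"roll": 0},
    {"fingers": 0,"travel": [-12,0,-3],"roll": 0},
    {"fingers": 0,"travel": [-14.5,0,-3],"roll": 0},
    {"fingers": 0,"travel": [-14.5,0,-3],"roll": 0},
    {"fingers": 0,"travel": [-14.5,0,-3],"roll": 0},
  ],
)

```text
time_s: 13.25
tcp_pos: [0.3453, 0.1859, 0.3287]
ee_rot: [[0.859, 0.512, 0.001], [0.512, -0.859, 0.001], [0.001, -0.001, -1.0]]
wrist_force: [0.4, -0.0, -2.2]
gripper_width: 0.479
```

```bash
cat > tilt.py <<'E'
from h import *
s=sense(); g=s['tcp_pos']*1000+[0,0,8]; R=s['ee_rot']; ax=R[:,0]; ay=R[:,1]
for n in('side','top'):
    im,_,P=snap(n,n+'_t.png'); r=P.reshape(-1,3)*1000-g
    x=r@ax; y=r@ay; z=r[:,2]; col=im.reshape(-1,3).astype(int)
    m=(abs(y)<40)&(abs(x)<190)&(z>-170)&(z<45)&(col.min(1)>90)&(g[2]+z>35)
    Q=np.c_[x,y,z][m]; print(n,len(Q))
    side=abs(abs(Q[:,1])-21)<3
    pts=Q[side][:,[0,2]] if side.sum()>50 else Q[:,[0,2]]
    if len(pts)>20: print('sidepts',len(pts),'minrect',[np.round(v,1) for v in cv2.minAreaRect(pts.astype(np.float32))],'xr',np.percentile(Q[:,0],[2,98]).round(),'zr',np.percentile(Q[:,2],[2,98]).round())
    h=(Q[:,1]>-16)&(Q[:,1]<16); T=Q[h]
    for a in range(-160,50,20):
        k=abs(T[:,2]-a)<10
        if k.sum()>3: print(a,k.sum(),np.percentile(T[k,0],[2,98]).round(1))
E
python3 tilt.py; python3 go.py rack,-240,-22,300,30.8
```

```text
side 3272
sidepts 2382 minrect [array([ 39. , -55.3]), array([ 93.8, 170. ]), np.float64(36.7)] xr [-15. 119.] zr [-130.   24.]
-100 25 [120.1 125.1]
-80 118 [106.1 121.6]
-60 111 [ 91.2 105.9]
-40 121 [76.8 91.6]
-20 127 [61.7 76.7]
0 132 [47.  61.4]
20 137 [31.9 46.7]
40 6 [18.3 32.9]
top 1569
sidepts 559 minrect [array([ 39.4, -52.2]), array([ 92. , 167.8]), np.float64(37.7)] xr [-45. 122.] zr [-121.   27.]
-100 28 [120.8 125. ]
-80 111 [106.3 121.7]
-60 118 [ 91.3 106.1]
-40 123 [77.6 91.4]
-20 175 [-47.3  77. ]
0 171 [-42.3  62.7]
20 168 [ 0.2 47.6]
40 12 [10.8 30.5]
t 13.3 tcp [345.9 186.3 328.4] yaw 30.8 F [-0.3  0.  -1.8] w 41.9 q [ 52.  -5. -19.  -0. -76.  68.]
rack,-240,-22,300,30.8 world [344.8 185.2 300. ] travel [-0.15, 0.04, 2.84] roll -0.0
```

View pics/side_t.png

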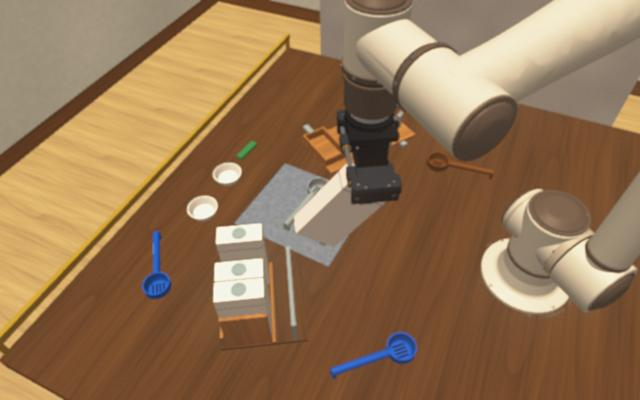

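The box is held firmly at 36.7° tilt. I'll use the fixed rest rail to upright it: lower it in front of the rail, then push its lower back edge against the rail so it pivots in the pads.

Call:
arm_command(
  rows=[
    {"fingers": 0,"travel": [-0.3,0,4],"roll": 0},
    {"fingers": 0,"travel": [-0.3,0,8],"roll": 0},
    {"fingers": 0,"travel": [-0.3,0,11],"roll": 0},
    {"fingers": 0,"travel": [-0.3,0,14],"roll": 0},
    {"fingers": 0,"travel": [-0.3,0,16],"roll": 0},
    {"fingers": 0,"travel": [-0.3,0,17],"roll": 0},
    {"fingers": 0,"travel": [-0.3,0,17.8],"roll": 0},
    {"fingers": 0,"travel": [-0.3,0,17.8],"roll": 0},
    {"fingers": 0,"travel": [-0.3,0,17.8],"roll": 0},
  ],
)

```text
time_s: 14.25
tcp_pos: [0.3436, 0.185, 0.1512]
ee_rot: [[0.859, 0.511, 0.001], [0.511, -0.859, 0.001], [0.002, -0.0, -1.0]]
wrist_force: [0.6, 0.3, -2.0]
gripper_width: 0.481
```

```bash
python3 go.py rack,-222,-22,149,30.8 rack,-195,-22,158,30.8 rack,-144,-22,158,30.8
```

```text
t 14.2 tcp [343.6 185.  151.2] yaw 30.8 F [ 0.6  0.3 -2. ] w 41.9 q [ 52.   4. -37.   0. -49.  68.]
rack,-222,-22,149,30.8 world [360.3 194.4 149. ] travel [1.92, 0.04, 0.23] roll -0.0
rack,-195,-22,158,30.8 world [383.5 208.3 158. ] travel [4.62, 0.04, -0.67] roll -0.0
rack,-144,-22,158,30.8 world [427.3 234.4 158. ] travel [9.72, 0.04, -0.66] roll -0.0
```

Call:
arm_command(
  rows=[
    {"fingers": 0,"travel": [0.8,0,0.2],"roll": 0},
    {"fingers": 0,"travel": [1.5,0,0.2],"roll": 0},
    {"fingers": 0,"travel": [2.2,0,0.1],"roll": 0},
    {"fingers": 0,"travel": [2.8,0,-0.1],"roll": 0},
    {"fingers": 0,"travel": [3.4,0,-0.3],"roll": 0},
    {"fingers": 0,"travel": [4.0,0,-0.5],"roll": 0},
    {"fingers": 0,"travel": [4.6,0,-0.7],"roll": 0},
    {"fingers": 0,"travel": [5.2,0,-0.9],"roll": 0},
    {"fingers": 0,"travel": [5.8,0,-0.9],"roll": 0},
    {"fingers": 0,"travel": [6.4,0,-0.9],"roll": 0},
  ],
)

```text
time_s: 15.25
tcp_pos: [0.3962, 0.215, 0.1586]
ee_rot: [[0.86, 0.51, -0.006], [0.51, -0.86, -0.005], [-0.008, 0.002, -1.0]]
wrist_force: [-4.3, -3.0, -0.1]
gripper_width: 0.481
```

```bash
python3 tilt.py;python3 go.py rack,-144,-22,162,30.8
```

```text
side 2636
sidepts 1711 minrect [array([ 69.4, -50.8]), array([241.7, 161.1]), np.float64(0.5)] xr [-17. 187.] zr [-127.   13.]
-100 82 [78.6 91.4]
-80 44 [70.7 78. ]
-60 44 [63.2 70.9]
-40 48 [56.2 63.6]
-20 49 [48.6 55.6]
0 72 [-52.3  48. ]
20 42 [31.7 40.2]
top 1575
sidepts 467 minrect [array([ 70.6, -62.2]), array([240.8, 143.6]), np.float64(1.7)] xr [-48. 188.] zr [-122.   18.]
-100 70 [78.8 91.6]
-80 29 [71.3 81. ]
-60 30 [64.4 70.9]
-40 31 [57.  63.6]
-20 37 [49.1 56.5]
0 137 [-50.4  48.4]
20 56 [-13.3  41.1]
t 15.3 tcp [397.  215.7 158.6] yaw 30.7 F [-2.7 -3.3 -3.4] w 41.6 q [ 49.  10. -29.  -0. -52.  72.]
rack,-144,-22,162,30.8 world [427.3 234.4 162. ] travel [3.56, -0.06, -0.36] roll -0.1
```

It's working: tilt is now about 20°. Continue.

Call:
arm_command(
  rows=[
    {"fingers": 0,"travel": [0.5,0,-0.4],"roll": 0},
    {"fingers": 0,"travel": [1.0,0,-0.4],"roll": 0},
    {"fingers": 0,"travel": [1.5,0,-0.4],"roll": 0},
    {"fingers": 0,"travel": [2.0,0,-0.4],"roll": 0},
    {"fingers": 0,"travel": [2.5,0,-0.4],"roll": 0},
    {"fingers": 0,"travel": [3.0,0,-0.4],"roll": 0},
    {"fingers": 0,"travel": [3.4,0,-0.4],"roll": 0},
    {"fingers": 0,"travel": [3.6,0,-0.4],"roll": 0},
    {"fingers": 0,"travel": [3.6,0,-0.4],"roll": 0},
  ],
)

```text
time_s: 16.25
tcp_pos: [0.4293, 0.2356, 0.1641]
ee_rot: [[0.859, 0.511, 0.0], [0.511, -0.859, -0.0], [0.0, 0.0, -1.0]]
wrist_force: [-4.3, -1.9, 0.7]
gripper_width: 0.482
```

```bash
python3 tilt.py|grep -v min;python3 go.py rack,-144,-22,162,30.8
```

```text
side 2805
-100 59 [42.5 51.5]
20 23 [-9.  40.4]
top 1756
20 184 [-50.9  38.2]
t 16.4 tcp [429.2 235.6 164.1] yaw 30.8 F [-2.9 -3.6  0.1] w 41.6 q [ 48.  13. -24.   0. -53.  73.]
rack,-144,-22,162,30.8 world [427.3 234.4 162. ] travel [-0.23, 0.01, 0.21] roll -0.0
```

Call:
arm_command(
  rows=[
    {"fingers": 0,"travel": [-2,0,0],"roll": 0},
    {"fingers": 0,"travel": [-5,0,0],"roll": 0},
    {"fingers": 0,"travel": [-6,0,-3],"roll": 0},
    {"fingers": 0,"travel": [-6,0,-7],"roll": 0},
    {"fingers": 0,"travel": [-6,0,-11],"roll": 0},
    {"fingers": 0,"travel": [-6,0,-13],"roll": 0},
    {"fingers": 0,"travel": [-6,0,-13],"roll": 0},
    {"fingers": 0,"travel": [-6,0,-13],"roll": 0},
  ],
)

```text
time_s: 17.15
tcp_pos: [0.3778, 0.2057, 0.2935]
ee_rot: [[0.859, 0.511, 0.002], [0.511, -0.859, 0.003], [0.003, -0.002, -1.0]]
wrist_force: [0.1, -0.3, -2.5]
gripper_width: 0.481
```

```bash
python3 tilt.py;python3 go.py bay,0,0,300,-33.5
```

```text
side 2532
sidepts 2014 minrect [array([ 73.9, -72.4]), array([177.5, 248.1]), np.float64(84.8)] xr [-45. 186.] zr [-160.   18.]
-140 13 [43.2 43.9]
-120 12 [43.1 43.5]
-100 14 [42.6 43.1]
-80 14 [42.2 42.6]
-60 15 [41.7 42.3]
-40 13 [41.4 41.9]
-20 14 [41.  41.5]
0 18 [40.5 41.3]
20 63 [33.3 40.6]
top 769
sidepts 209 minrect [array([ 69.3, -77. ]), array([160.8, 260.6]), np.float64(83.2)] xr [-51. 188.] zr [-165.   19.]
20 235 [-51.1  39.7]
t 17.2 tcp [377.1 204.8 292.1] yaw 30.7 F [ 0.  -1.  -2.7] w 41.9 q [ 50.   0. -19.  -0. -71.  70.]
bay,0,0,300,-33.5 world [ 588. -181.  300.] travel [-1.6, 43.94, -0.79] roll 64.2
```

The box is upright within about 1°. Now to the bay.

Call:
arm_command(
  rows=[
    {"fingers": 0,"travel": [-0.4,4,-0.8],"roll": 6},
    {"fingers": 0,"travel": [-0.8,8,-0.8],"roll": 12},
    {"fingers": 0,"travel": [-0.6,13,-0.8],"roll": 19},
    {"fingers": 0,"travel": [-0.8,18,-0.8],"roll": 26},
    {"fingers": 0,"travel": [-1,23,-0.8],"roll": 33},
    {"fingers": 0,"travel": [-1.1,28,-0.8],"roll": 41},
    {"fingers": 0,"travel": [-1.3,33,-0.8],"roll": 49},
    {"fingers": 0,"travel": [-1.4,37,-0.8],"roll": 56},
    {"fingers": 0,"travel": [-1.5,41,-0.8],"roll": 61},
    {"fingers": 0,"travel": [-1.6,43.6,-0.8],"roll": 64.2},
  ],
)

```text
time_s: 18.25
tcp_pos: [0.5874, -0.1806, 0.2985]
ee_rot: [[0.832, -0.555, -0.003], [-0.555, -0.832, -0.0], [-0.003, 0.002, -1.0]]
wrist_force: [1.2, -0.5, -1.9]
gripper_width: 0.48
```

```bash
python3 go.py bay,3.5,0,280,-33.5; python3 tilt.py;
```

```text
t 18.2 tcp [ 587.4 -180.6  298.5] yaw -33.7 F [ 1.2 -0.5 -1.9] w 41.8 q [ -2.  19.   5.   0. -76.  58.]
bay,3.5,0,280,-33.5 world [ 590.9 -182.9  280. ] travel [0.43, -0.0, 1.85] roll -0.2
side 1901
sidepts 989 minrect [array([ -4.7, -60.3]), array([ 96. , 181.8]), np.float64(0.7)] xr [-52.  37.] zr [-147.   19.]
-160 9 [-48.2 -45.6]
-140 58 [-50.2 -44.7]
-120 67 [-51.2 -45.1]
-100 61 [-51.4 -44.8]
-80 72 [-52.2 -45.6]
-60 72 [-51.4 -46.2]
-40 78 [-52.6 -46.6]
-20 76 [-52.9 -46.6]
0 80 [-53.2 -47.4]
20 181 [-51.9  13. ]
top 547
sidepts 223 minrect [array([-23. , -59.9]), array([ 50.9, 167. ]), np.float64(5.2)] xr [-48.  -3.] zr [-124.   19.]
0 6 [-48.3 -47.5]
20 270 [-48.4  -4.8]
```

Call:
arm_command(
  rows=[
    {"fingers": 0,"travel": [0.5,0,3],"roll": -0.2},
    {"fingers": 0,"travel": [0.5,0,6],"roll": -0.2},
    {"fingers": 0,"travel": [0.5,0,9],"roll": -0.2},
    {"fingers": 0,"travel": [0.5,0,11],"roll": -0.2},
    {"fingers": 0,"travel": [0.5,0,12],"roll": -0.2},
    {"fingers": 0,"travel": [0.5,0,12.7],"roll": -0.2},
    {"fingers": 0,"travel": [0.5,0,13.1],"roll": -0.2},
    {"fingers": 0,"travel": [0.5,0,13.3],"roll": -0.2},
    {"fingers": 0,"travel": [0.5,0,13.3],"roll": -0.2},
  ],
)

```text
time_s: 19.25
tcp_pos: [0.5911, -0.1808, 0.1692]
ee_rot: [[0.836, -0.548, 0.001], [-0.548, -0.836, -0.0], [0.001, -0.001, -1.0]]
wrist_force: [-0.6, 0.1, -1.8]
gripper_width: 0.482
```

```bash
python3 go.py bay,4.5,0,162,-33.5; python3 - <<'E'
from h import *
a=snap('side')[0]; t=snap('top')[0]
v=np.hstack([cv2.resize(x,(400,400)) for x in (a[60:210,270:420],t[90:250,350:510])])
cv2.imwrite('pics/c1.png',v[:,:,::-1])
E
```

```text
t 19.2 tcp [ 591.1 -180.8  169.2] yaw -33.2 F [-0.6  0.1 -1.8] w 41.9 q [ -2.  24.  -6.   0. -60.  59.]
bay,4.5,0,162,-33.5 world [ 591.8 -183.5  162. ] travel [0.2, 0.19, 0.72] roll 0.3
```

View pics/c1.png

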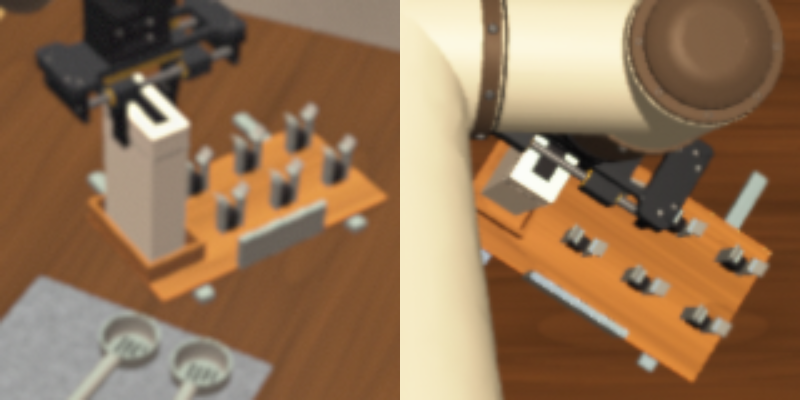

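The box is over the bay, inside its walls (foot at about (155,255) left pane). I'll lower it to contact.

Call:
arm_command(
  rows=[
    {"fingers": 0,"travel": [0.2,0.15,0.2],"roll": 0.3},
    {"fingers": 0,"travel": [0.2,0.15,0.4],"roll": 0.3},
    {"fingers": 0,"travel": [0.2,0.15,0.6],"roll": 0.3},
    {"fingers": 0,"travel": [0.2,0.15,0.7],"roll": 0.3},
    {"fingers": 0,"travel": [0.2,0.15,0.8],"roll": 0.3},
    {"fingers": 0,"travel": [0.2,0.15,0.8],"roll": 0.3},
  ],
)

```text
time_s: 19.95
tcp_pos: [0.5924, -0.1837, 0.1624]
ee_rot: [[0.834, -0.552, 0.002], [-0.552, -0.834, -0.002], [0.003, -0.0, -1.0]]
wrist_force: [-0.2, -0.4, 5.3]
gripper_width: 0.479
```

Call:
arm_command(
  rows=[
    {"fingers": 55,"travel": [0,0,0],"roll": 0},
    {"fingers": 70,"travel": [0,0,0],"roll": 0},
    {"fingers": 90,"travel": [0,0,0],"roll": 0},
    {"fingers": 90,"travel": [0,0,0],"roll": 0},
    {"fingers": 90,"travel": [0,0,0],"roll": 0},
    {"fingers": 90,"travel": [0,0,-3],"roll": 0},
    {"fingers": 90,"travel": [0,0,-7],"roll": 0},
    {"fingers": 90,"travel": [0,0,-11],"roll": 0},
    {"fingers": 90,"travel": [-20,0,-11],"roll": 0},
    {"fingers": 90,"travel": [-20,0,-11],"roll": 0},
  ],
)

```text
time_s: 20.95
tcp_pos: [0.5084, -0.1275, 0.2713]
ee_rot: [[0.833, -0.554, 0.003], [-0.554, -0.833, 0.0], [0.002, -0.002, -1.0]]
wrist_force: [0.2, 0.6, 0.0]
gripper_width: 0.898
```

```bash
cat > st.py <<'E'
from h import *
import sys
def tr(P,o,a):
    r=P*1000-np.array([*o,0]); c,s=np.cos(np.radians(a)),np.sin(np.radians(a)); return np.stack([r[...,0]*c+r[...,1]*s,-r[...,0]*s+r[...,1]*c,r[...,2]],-1)
for n in('side','top'):
    im,_,P=snap(n,n+'_s.png')
    Q=tr(P,(588,-181),-33.5); m=(abs(Q[...,0])<75)&(abs(Q[...,1])<50)&(Q[...,2]>178)&(Q[...,2]<197)
    if m.sum()>30: q=Q[m]; print(n,'box top',m.sum(),[np.round(v,1) for v in cv2.minAreaRect(q[:,:2].astype(np.float32))],'z by x slope',np.polyfit(q[:,0],q[:,2],1).round(3),'y slope',np.polyfit(q[:,1],q[:,2],1).round(3))
    # ladles on mat
    X,Y,Z=P[...,0],P[...,1],P[...,2]; h=(X>.36)&(X<.64)&(Y>-.13)&(Y<.15)&(Z>.012)&(Z<.06)
    k,lab,stt,_=cv2.connectedComponentsWithStats(h.astype(np.uint8))
    for i in range(1,k):
        if stt[i,4]<150: continue
        q=P[lab==i]*1000; c=q[:,:2]; d=np.linalg.svd(c-c.mean(0),full_matrices=0)[2][0]
        if d[1]>0:d=-d
        for _ in range(3):
            t=(c-c.mean(0))@d; e=np.percentile(t,[0.5,99.5]); ms=(t>e[0]+14)&(t<e[0]+112)&(q[:,2]>20)
            hc=c[ms]; d2=np.linalg.svd(hc-hc.mean(0),full_matrices=0)[2][0]; d=d2 if d2@d>0 else -d2
        t=c@d; tail=np.percentile(t,.5); nrm=np.array([-d[1],d[0]]); off=np.median(hc@nrm)
        o=d*(tail+62)+nrm*off
        print(n,'ladle origin',o.round(1),'yaw',np.degrees(np.arctan2(d[1],d[0])).round(1),'len',(np.percentile(t,99.5)-tail).round(1),'scoop',(o+88*d).round(1))
E
python3 go.py; python3 st.py
```

```text
t 20.9 tcp [ 508.4 -127.5  271.3] yaw -33.6 F [0.2 0.6 0. ] w 78.1 q [  4.  11. -10.  -0. -69.  53.]
side box top 374 [array([2.3, 0.2]), array([96.5, 44.3]), np.float64(0.0)] z by x slope [2.50000e-02 1.86813e+02] y slope [-5.30000e-02  1.86971e+02]
side ladle origin [551.7  48. ] yaw -97.4 len 178.9 scoop [540.4 -39.3]
side ladle origin [461.3  52.9] yaw -88.9 len 179.9 scoop [462.9 -35.1]
top box top 308 [array([23.9, -0.5]), array([42. , 48.7]), np.float64(89.5)] z by x slope [-7.00000e-03  1.87473e+02] y slope [-1.90000e-02  1.87326e+02]
```

The box stands in the bay. Now I'll cross-check the ladle poses against the initial top cloud.

```bash
sed 's/for n in(.side.,.top.):/for n in("top","side"):/; s/im,_,P=snap(n,n+.*$/P=np.load(n+"0.npy")/' st.py > st0.py; python3 st0.py; python3 go.py w,461,53,150,-88.9
```

```text
top ladle origin [552.9  44.7] yaw -98.2 len 177.2 scoop [540.4 -42.5]
top ladle origin [462.7  50.3] yaw -89.1 len 178.6 scoop [464.1 -37.7]
side ladle origin [551.7  48.6] yaw -98.1 len 179.8 scoop [539.3 -38.5]
side ladle origin [461.2  53. ] yaw -89.1 len 180.3 scoop [462.5 -35. ]
t 21.1 tcp [ 502.5 -126.1  270.2] yaw -33.4 F [ 0.4  0.3 -0.5] w 78.4 q [  4.  10. -11.  -0. -69.  53.]
w,461,53,150,-88.9 world [461.  53. 150.] travel [-13.28, -12.66, 12.07] roll 55.5
```

Call:
arm_command(
  rows=[
    {"fingers": 60,"travel": [-13.5,-12.6,4],"roll": 55.7},
    {"fingers": 60,"travel": [-13.5,-12.6,4],"roll": 55.7},
    {"fingers": 60,"travel": [-13.5,-12.6,4],"roll": 55.7},
    {"fingers": 60,"travel": [-13.5,-12.6,8],"roll": 55.7},
    {"fingers": 60,"travel": [-13.5,-12.6,12],"roll": 55.7},
    {"fingers": 60,"travel": [-13.5,-12.6,16],"roll": 55.7},
    {"fingers": 60,"travel": [-13.5,-12.6,19],"roll": 55.7},
    {"fingers": 60,"travel": [-13.5,-12.6,20],"roll": 55.7},
    {"fingers": 60,"travel": [-13.5,-12.6,20],"roll": 55.7},
  ],
)

```text
time_s: 21.95
tcp_pos: [0.4652, 0.0515, 0.0697]
ee_rot: [[0.016, -1.0, -0.002], [-1.0, -0.016, -0.001], [0.001, 0.002, -1.0]]
wrist_force: [-0.2, 0.1, 0.4]
gripper_width: 0.602
```

```bash
python3 st.py; python3 go.py w,462,47.5,16,-89.1
```

```text
side ladle origin [551.6  48.6] yaw -98.0 len 110.3 scoop [539.4 -38.6]
side ladle origin [461.2  53. ] yaw -89.2 len 101.0 scoop [462.4 -35. ]
top box top 908 [array([ 2.1, -0.8]), array([42.9, 92.7]), np.float64(89.8)] z by x slope [8.00000e-03 1.87328e+02] y slope [-1.40000e-02  1.87333e+02]
top ladle origin [543.  -46.6] yaw -95.1 len 85.7 scoop [ 535.2 -134.3]
t 22.1 tcp [466.9  52.1  72. ] yaw -89.1 F [1.1 0.2 0.5] w 51.9 q [ 26.  18. -33.   0. -38. -25.]
w,462,47.5,16,-89.1 world [462.   47.5  16. ] travel [0.46, 0.51, 5.6] roll -0.0
```

Call:
arm_command(
  rows=[
    {"fingers": 60,"travel": [0.4,0.5,1.5],"roll": 0},
    {"fingers": 60,"travel": [0.4,0.5,3],"roll": 0},
    {"fingers": 60,"travel": [0.4,0.5,4.5],"roll": 0},
    {"fingers": 60,"travel": [0.4,0.5,5.3],"roll": 0},
    {"fingers": 60,"travel": [0.4,0.5,5.6],"roll": 0},
    {"fingers": 60,"travel": [0.4,0.5,5.6],"roll": 0},
    {"fingers": 0,"travel": [0.4,0.5,5.6],"roll": 0},
    {"fingers": 0,"travel": [0.4,0.5,5.6],"roll": 0},
    {"fingers": 0,"travel": [0.4,0.5,5.6],"roll": 0},
    {"fingers": 0,"travel": [0.4,0.5,5.6],"roll": 0},
  ],
)

```text
time_s: 23.05
tcp_pos: [0.4605, 0.0477, 0.0148]
ee_rot: [[0.013, -1.0, 0.0], [-1.0, -0.013, 0.0], [-0.0, -0.0, -1.0]]
wrist_force: [-0.0, -0.2, -0.1]
gripper_width: 0.325
```

Call:
arm_command(
  rows=[
    {"fingers": 0,"travel": [0,0,0],"roll": 0},
    {"fingers": 0,"travel": [0,0,0],"roll": 0},
    {"fingers": 0,"travel": [0,0,0],"roll": 0},
    {"fingers": 0,"travel": [0,0,0],"roll": 0},
    {"fingers": 0,"travel": [0,0,0],"roll": 0},
  ],
)

```text
time_s: 23.55
tcp_pos: [0.4608, 0.0479, 0.0147]
ee_rot: [[0.014, -1.0, 0.001], [-1.0, -0.014, 0.0], [-0.0, -0.001, -1.0]]
wrist_force: [1.1, 0.2, 0.7]
gripper_width: 0.175
```

```bash
python3 go.py w,462,47.5,16,-89.1
```

```text
t 23.6 tcp [460.8  47.9  14.7] yaw -89.2 F [1.1 0.2 0.7] w 15.2 q [ 26.  24. -37.   0. -29. -25.]
w,462,47.5,16,-89.1 world [462.   47.5  16. ] travel [0.04, -0.12, -0.13] roll -0.1
```

Gripped. Lift high, then over clip0.

Call:
arm_command(
  rows=[
    {"fingers": 0,"travel": [0,0,-2],"roll": 0},
    {"fingers": 0,"travel": [0,0,-6],"roll": 0},
    {"fingers": 0,"travel": [0,0,-11],"roll": 0},
    {"fingers": 0,"travel": [0,0,-16],"roll": 0},
    {"fingers": 0,"travel": [0,0,-20],"roll": 0},
    {"fingers": 0,"travel": [0,0,-20],"roll": 0},
    {"fingers": 0,"travel": [0,0,-20],"roll": 0},
  ],
)

```text
time_s: 24.25
tcp_pos: [0.4594, 0.0476, 0.2144]
ee_rot: [[0.012, -1.0, -0.001], [-1.0, -0.012, 0.001], [-0.001, 0.001, -1.0]]
wrist_force: [-0.6, -0.1, -2.2]
gripper_width: 0.177
```

```bash
python3 go.py clip0,4.5,0,215,-33.5
```

```text
t 24.2 tcp [459.4  47.6 214.4] yaw -89.3 F [-0.6 -0.1 -2.2] w 15.4 q [ 26.   7. -23.  -0. -60. -25.]
clip0,4.5,0,215,-33.5 world [ 466.7 -372.6  215. ] travel [42.02, -0.21, -0.11] roll -55.8
```

Call:
arm_command(
  rows=[
    {"fingers": 0,"travel": [3,0,0],"roll": -3},
    {"fingers": 0,"travel": [7,0,0],"roll": -7},
    {"fingers": 0,"travel": [12,0,0],"roll": -14},
    {"fingers": 0,"travel": [17,0,0],"roll": -21},
    {"fingers": 0,"travel": [22,0,0],"roll": -28},
    {"fingers": 0,"travel": [27,0,0],"roll": -35},
    {"fingers": 0,"travel": [32,0,0],"roll": -42},
    {"fingers": 0,"travel": [36,-0.1,0],"roll": -48},
    {"fingers": 0,"travel": [39.5,-0.2,0],"roll": -53},
    {"fingers": 0,"travel": [42,-0.2,0],"roll": -55.8},
  ],
)

```text
time_s: 25.25
tcp_pos: [0.466, -0.3745, 0.2105]
ee_rot: [[0.834, -0.552, -0.006], [-0.552, -0.834, 0.003], [-0.007, 0.001, -1.0]]
wrist_force: [-0.6, -0.1, -1.7]
gripper_width: 0.173
```

```bash
python3 go.py clip0,4.5,0,100,-33.5
```

```text
t 25.2 tcp [ 466.  -374.5  210.5] yaw -33.5 F [-0.6 -0.1 -1.7] w 15.1 q [-23.  21.  -5.  -0. -65.  80.]
clip0,4.5,0,100,-33.5 world [ 466.7 -372.6  100. ] travel [0.03, -0.21, 11.05] roll 0.0
```

Descend to above the lips and check the ladle against the clip from the cameras.

Call:
arm_command(
  rows=[
    {"fingers": 0,"travel": [0,-0.1,4],"roll": 0},
    {"fingers": 0,"travel": [0,-0.1,8],"roll": 0},
    {"fingers": 0,"travel": [0,-0.1,10.5],"roll": 0},
    {"fingers": 0,"travel": [0,-0.1,11.5],"roll": 0},
    {"fingers": 0,"travel": [0,-0.1,11.5],"roll": 0},
    {"fingers": 0,"travel": [0,-0.1,11.5],"roll": 0},
  ],
)

```text
time_s: 25.85
tcp_pos: [0.4689, -0.3716, 0.0998]
ee_rot: [[0.835, -0.551, 0.0], [-0.551, -0.835, -0.0], [0.0, 0.0, -1.0]]
wrist_force: [0.4, -0.0, -0.6]
gripper_width: 0.177
```

```bash
cat > cl.py <<'E'
import sys
from h import *
o={'clip0':(462.9,-370.1),'clip1':(501.8,-311.5)}[sys.argv[1]]; zlo,zhi=float(sys.argv[2]),float(sys.argv[3])
c,s=np.cos(np.radians(-33.5)),np.sin(np.radians(-33.5))
for n in('side','top'):
    im,_,P=snap(n,n+'_c.png'); r=P.reshape(-1,3)*1000-[*o,0]
    Q=np.c_[r[:,0]*c+r[:,1]*s,-r[:,0]*s+r[:,1]*c,r[:,2]]
    for a,b in((-62,-45),(-26,-12),(16,30),(44,56),(64,125)):
        k=(Q[:,0]>a)&(Q[:,0]<b)&(abs(Q[:,1])<(40 if a>60 else 14))&(Q[:,2]>zlo)&(Q[:,2]<zhi)
        if k.sum()>4: print(n,a,b,k.sum(),'y med',np.median(Q[k,1]).round(1),'y rng',np.percentile(Q[k,1],[3,97]).round(1),'z',np.percentile(Q[k,2],[50,95]).round(1),'x',np.percentile(Q[k,0],[1,99]).round(1))
E
python3 cl.py clip0 80 125; python3 go.py clip0,4.5,0,100,-33.5
python3 - <<'E'
import cv2,numpy as np
a=cv2.imread('pics/side_c.png');t=cv2.imread('pics/top_c.png')
cv2.imwrite('pics/c2.png',np.hstack([cv2.resize(a[60:210,290:440],(400,400)),cv2.resize(t[90:270,360:540],(400,400))]))
E
```

```text
side -62 -45 57 y med 3.7 y rng [-7.1  9.8] z [102.3 112.1] x [-61.7 -45.6]
side -26 -12 24 y med 5.9 y rng [-2.8 10.6] z [109.2 111.5] x [-25.9 -12.2]
t 25.9 tcp [ 469.4 -371.8  101. ] yaw -33.4 F [ 0.1 -0.7 -1.5] w 15.1 q [-23.  26. -13.   0. -50.  79.]
clip0,4.5,0,100,-33.5 world [ 466.7 -372.6  100. ] travel [-0.19, 0.22, 0.1] roll 0.1
```

View pics/c2.png

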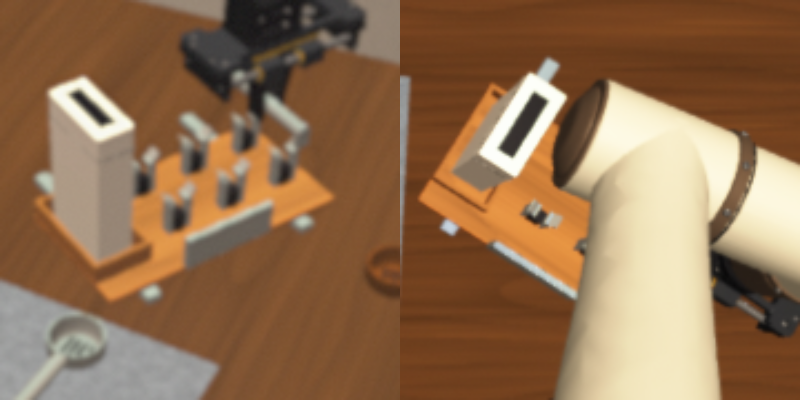

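The box stands cleanly in the bay. The ladle is over clip0 (handle tail at (285,115), left pane), scoop pointing away. I'll correct 2 mm and press.

Call:
arm_command(
  rows=[
    {"fingers": 0,"travel": [-0.2,0.2,0.8],"roll": 0},
    {"fingers": 0,"travel": [-0.2,0.2,1.6],"roll": 0},
    {"fingers": 0,"travel": [-0.2,0.2,2.2],"roll": 0},
    {"fingers": 0,"travel": [-0.2,0.2,2.2],"roll": 0},
  ],
)

```text
time_s: 26.35
tcp_pos: [0.4648, -0.3716, 0.0762]
ee_rot: [[0.834, -0.551, -0.002], [-0.551, -0.834, 0.001], [-0.003, 0.0, -1.0]]
wrist_force: [0.9, -0.2, -1.3]
gripper_width: 0.169
```

```bash
python3 go.py clip0,4.5,0,46,-33.5
```

```text
t 26.4 tcp [ 464.8 -371.6   76.2] yaw -33.5 F [ 0.9 -0.2 -1.3] w 14.7 q [-23.  28. -15.  -0. -47.  80.]
clip0,4.5,0,46,-33.5 world [ 466.7 -372.6   46. ] travel [0.22, -0.02, 3.02] roll 0.0
```

Call:
arm_command(
  rows=[
    {"fingers": 0,"travel": [0.1,0,0.4],"roll": 0},
    {"fingers": 0,"travel": [0.1,0,0.8],"roll": 0},
    {"fingers": 0,"travel": [0.1,0,1.2],"roll": 0},
    {"fingers": 0,"travel": [0.1,0,1.5],"roll": 0},
    {"fingers": 0,"travel": [0.1,0,1.8],"roll": 0},
    {"fingers": 0,"travel": [0.1,0,2.1],"roll": 0},
  ],
)

```text
time_s: 26.95
tcp_pos: [0.4679, -0.3733, 0.0584]
ee_rot: [[0.835, -0.551, 0.003], [-0.551, -0.835, -0.002], [0.004, 0.0, -1.0]]
wrist_force: [-0.5, 1.7, 6.4]
gripper_width: 0.176
```

Call:
arm_command(
  rows=[
    {"fingers": 0,"travel": [0,0,0.3],"roll": 0},
    {"fingers": 0,"travel": [0,0,0.6],"roll": 0},
    {"fingers": 0,"travel": [0,0,0.9],"roll": 0},
    {"fingers": 0,"travel": [0,0,0.9],"roll": 0},
  ],
)

```text
time_s: 27.35
tcp_pos: [0.4663, -0.3722, 0.0468]
ee_rot: [[0.834, -0.551, -0.001], [-0.551, -0.834, 0.001], [-0.001, -0.0, -1.0]]
wrist_force: [1.4, 0.2, -2.0]
gripper_width: 0.175
```

```bash
python3 go.py clip0,4.5,0,46,-33.5;python3 cl.py clip0 42 90
```

```text
t 27.4 tcp [ 466.3 -372.2   46.8] yaw -33.4 F [ 1.4  0.2 -2. ] w 15.2 q [-23.  30. -16.  -0. -44.  80.]
clip0,4.5,0,46,-33.5 world [ 466.7 -372.6   46. ] travel [0.05, 0.01, 0.08] roll 0.1
side -62 -45 33 y med 2.0 y rng [-5.8  7.4] z [53.7 58.8] x [-61.4 -45.2]
side -26 -12 19 y med 0.6 y rng [-12.  11.] z [56.6 59.6] x [-25.5 -12.9]
side 16 30 7 y med 12.2 y rng [ 7.  13.4] z [52.5 58.5] x [23.  29.5]
```

Call:
arm_command(
  rows=[
    {"fingers": 0,"travel": [0,0,0.15],"roll": 0},
    {"fingers": 0,"travel": [0,0,0.3],"roll": 0},
    {"fingers": 0,"travel": [0,0,0.3],"roll": 0},
  ],
)

```text
time_s: 27.75
tcp_pos: [0.4677, -0.3732, 0.0465]
ee_rot: [[0.835, -0.55, 0.002], [-0.55, -0.835, -0.002], [0.003, 0.0, -1.0]]
wrist_force: [-0.8, 2.9, 6.6]
gripper_width: 0.175
```

Firm stop, so it's seated. Release, rise, and go high toward the second ladle.

Call:
arm_command(
  rows=[
    {"fingers": 40,"travel": [0,0,0],"roll": 0},
    {"fingers": 40,"travel": [0,0,0],"roll": 0},
    {"fingers": 40,"travel": [0,0,0],"roll": 0},
    {"fingers": 40,"travel": [0,0,0],"roll": 0},
    {"fingers": 40,"travel": [0,0,-2],"roll": 0},
    {"fingers": 40,"travel": [0,0,-6],"roll": 0},
    {"fingers": 40,"travel": [0,0,-11],"roll": 0},
    {"fingers": 60,"travel": [0,0,-15],"roll": 0},
    {"fingers": 60,"travel": [0,0,-16],"roll": 0},
    {"fingers": 60,"travel": [0,0,-16],"roll": 0},
  ],
)

```text
time_s: 28.75
tcp_pos: [0.4672, -0.373, 0.2065]
ee_rot: [[0.834, -0.551, 0.004], [-0.551, -0.834, -0.002], [0.004, -0.001, -1.0]]
wrist_force: [0.0, -0.1, -0.9]
gripper_width: 0.564
```

```bash
python3 go.py w,480,45,205,-98;python3 cl.py clip0 42 90; python3 st.py
```

```text
t 28.8 tcp [ 467.2 -373.   206.5] yaw -33.5 F [ 0.  -0.1 -0.9] w 49.0 q [-23.  20.  -6.   0. -63.  80.]
w,480,45,205,-98 world [480.  45. 205.] travel [-21.97, -35.58, 0.09] roll 64.5
side -62 -45 37 y med 3.2 y rng [-7.7  7.2] z [54.  57.7] x [-61.9 -45.1]
side -26 -12 12 y med -0.1 y rng [-7.  7.] z [56.3 58.7] x [-24.2 -13. ]
side 16 30 29 y med 2.4 y rng [-13.9  11.4] z [55.6 65.7] x [16.9 29.9]
side 44 56 13 y med 1.5 y rng [-11.7  10.2] z [56.4 61.5] x [44.1 55.5]
side 64 125 147 y med 0.3 y rng [-28.4  30.6] z [51.9 59.2] x [ 64.3 118.2]
side box top 439 [array([ 2.7, -0.4]), array([44.8, 96.7]), np.float64(89.4)] z by x slope [1.3000e-02 1.8683e+02] y slope [-5.60000e-02  1.86947e+02]
side ladle origin [551.2  47.5] yaw -97.7 len 179.7 scoop [539.4 -39.7]
top box top 908 [array([ 3.8, -0.8]), array([42.7, 92.6]), np.float64(89.5)] z by x slope [1.00000e-02 1.87357e+02] y slope [-1.3000e-02  1.8738e+02]
top ladle origin [552.9  44.9] yaw -98.3 len 177.0 scoop [540.2 -42.2]
```

Ladle one is seated in clip0: handle top at 58 mm, scoop end at +118 mm. Second ladle.

```bash
python3 go.py w,551.5,41.7,205,-98
```

```text
t 28.9 tcp [ 465.4 -372.   202.1] yaw -33.5 F [-0.3 -0.8 -0.1] w 51.9 q [-23.  21.  -6.  -0. -63.  80.]
w,551.5,41.7,205,-98 world [551.5  41.7 205. ] travel [-15.63, -39.26, -0.23] roll 64.5
```

Call:
arm_command(
  rows=[
    {"fingers": 60,"travel": [-2,-4,-2],"roll": 4},
    {"fingers": 60,"travel": [-15.6,-39.3,-2],"roll": 64.5},
    {"fingers": 60,"travel": [-15.6,-39.3,-2],"roll": 64.5},
    {"fingers": 60,"travel": [-15.6,-39.3,-2],"roll": 64.5},
    {"fingers": 60,"travel": [-15.6,-39.3,-2],"roll": 64.5},
    {"fingers": 60,"travel": [-15.6,-39.3,-2],"roll": 64.5},
    {"fingers": 60,"travel": [-15.6,-39.3,-2],"roll": 64.5},
    {"fingers": 60,"travel": [-15.6,-39.3,-2],"roll": 64.5},
    {"fingers": 60,"travel": [-15.6,-39.3,-2],"roll": 64.5},
    {"fingers": 60,"travel": [-15.6,-39.3,-2],"roll": 64.5},
  ],
)

```text
time_s: 29.95
tcp_pos: [0.5532, 0.0451, 0.2226]
ee_rot: [[-0.135, -0.991, -0.003], [-0.991, 0.135, -0.001], [0.001, 0.002, -1.0]]
wrist_force: [-0.4, 0.1, -0.1]
gripper_width: 0.597
```

```bash
python3 go.py w,551.5,41.7,70,-98; python3 st.py | grep ladle
```

```text
t 29.9 tcp [553.2  45.1 222.6] yaw -97.8 F [-0.4  0.1 -0.1] w 51.9 q [ 21.  16. -10.  -0. -64. -29.]
w,551.5,41.7,70,-98 world [551.5  41.7  70. ] travel [0.34, 0.08, 15.26] roll 0.2
side ladle origin [551.8  48.3] yaw -97.7 len 179.3 scoop [540.1 -38.9]
top ladle origin [541.1 -51. ] yaw -97.6 len 81.3 scoop [ 529.4 -138.2]
```

Call:
arm_command(
  rows=[
    {"fingers": 60,"travel": [0.3,0,5],"roll": 0},
    {"fingers": 60,"travel": [0.3,0,10],"roll": 0},
    {"fingers": 60,"travel": [0.3,0,13.5],"roll": 0},
    {"fingers": 60,"travel": [0.3,0,15],"roll": 0},
    {"fingers": 60,"travel": [0.3,0,15],"roll": 0},
    {"fingers": 60,"travel": [0.3,0,15],"roll": 0},
  ],
)

```text
time_s: 30.65
tcp_pos: [0.5526, 0.0372, 0.0746]
ee_rot: [[-0.139, -0.99, -0.001], [-0.99, 0.139, -0.001], [0.001, 0.0, -1.0]]
wrist_force: [-0.3, -0.2, 0.8]
gripper_width: 0.602
```

```bash
python3 go.py w,551.5,41.7,15,-98
```

```text
t 30.6 tcp [552.6  37.2  74.6] yaw -98.0 F [-0.3 -0.2  0.8] w 52.3 q [ 21.  25. -21.   0. -44. -29.]
w,551.5,41.7,15,-98 world [551.5  41.7  15. ] travel [-0.43, 0.17, 5.96] roll 0.0
```

Call:
arm_command(
  rows=[
    {"fingers": 60,"travel": [-0.3,0.1,2],"roll": 0},
    {"fingers": 60,"travel": [-0.3,0.1,4],"roll": 0},
    {"fingers": 60,"travel": [-0.3,0.1,5.2],"roll": 0},
    {"fingers": 60,"travel": [-0.3,0.1,5.8],"roll": 0},
    {"fingers": 60,"travel": [-0.3,0.1,5.8],"roll": 0},
    {"fingers": 0,"travel": [-0.3,0.1,5.8],"roll": 0},
    {"fingers": 0,"travel": [-0.3,0.1,5.8],"roll": 0},
    {"fingers": 0,"travel": [-0.3,0.1,5.8],"roll": 0},
    {"fingers": 0,"travel": [-0.3,0.1,5.8],"roll": 0},
    {"fingers": 0,"travel": [-0.3,0.1,5.8],"roll": 0},
  ],
)

```text
time_s: 31.65
tcp_pos: [0.5521, 0.0416, 0.0168]
ee_rot: [[-0.138, -0.99, 0.0], [-0.99, 0.138, 0.0], [-0.0, -0.0, -1.0]]
wrist_force: [-0.4, -0.4, 0.1]
gripper_width: 0.232
```

Call:
arm_command(
  rows=[
    {"fingers": 0,"travel": [0,0,0],"roll": 0},
    {"fingers": 0,"travel": [0,0,0],"roll": 0},
    {"fingers": 0,"travel": [0,0,0],"roll": 0},
    {"fingers": 0,"travel": [0,0,0],"roll": 0},
    {"fingers": 0,"travel": [0,0,0],"roll": 0},
  ],
)

```text
time_s: 32.15
tcp_pos: [0.5524, 0.0416, 0.0168]
ee_rot: [[-0.138, -0.99, 0.001], [-0.99, 0.138, 0.0], [-0.0, -0.001, -1.0]]
wrist_force: [1.0, -0.1, 2.1]
gripper_width: 0.173
```

```bash
python3 go.py w,551.5,41.7,15,-98
```

```text
t 32.1 tcp [552.4  41.6  16.8] yaw -97.9 F [ 1.  -0.1  2.1] w 15.1 q [ 21.  30. -24.   0. -36. -29.]
w,551.5,41.7,15,-98 world [551.5  41.7  15. ] travel [0.0, 0.09, 0.18] roll 0.1
```

Call:
arm_command(
  rows=[
    {"fingers": 0,"travel": [0,0,-2],"roll": 0},
    {"fingers": 0,"travel": [0,0,-6],"roll": 0},
    {"fingers": 0,"travel": [0,0,-11],"roll": 0},
    {"fingers": 0,"travel": [0,0,-16],"roll": 0},
    {"fingers": 0,"travel": [0,0,-20],"roll": 0},
    {"fingers": 0,"travel": [0,0,-23],"roll": 0},
    {"fingers": 0,"travel": [0,0,-23],"roll": 0},
    {"fingers": 0,"travel": [0,0,-23],"roll": 0},
  ],
)

```text
time_s: 32.95
tcp_pos: [0.551, 0.0415, 0.2459]
ee_rot: [[-0.139, -0.99, -0.002], [-0.99, 0.139, 0.001], [-0.001, 0.002, -1.0]]
wrist_force: [-0.8, -0.9, -2.5]
gripper_width: 0.171
```

```bash
python3 go.py clip1,5.5,0,247,-33.5
```

```text
t 33.0 tcp [551.   41.5 245.9] yaw -98.0 F [-0.8 -0.9 -2.5] w 14.9 q [ 21.  15.  -9.  -0. -67. -29.]
clip1,5.5,0,247,-33.5 world [ 506.4 -314.5  247. ] travel [35.88, -0.53, -0.13] roll -64.5
```

Call:
arm_command(
  rows=[
    {"fingers": 0,"travel": [2,0,0],"roll": -4},
    {"fingers": 0,"travel": [6,0,0],"roll": -11},
    {"fingers": 0,"travel": [10,0,0],"roll": -18},
    {"fingers": 0,"travel": [15,-0.1,0],"roll": -26},
    {"fingers": 0,"travel": [20,-0.2,0],"roll": -34},
    {"fingers": 0,"travel": [24,-0.3,0],"roll": -42},
    {"fingers": 0,"travel": [28,-0.4,0],"roll": -50},
    {"fingers": 0,"travel": [32,-0.5,0],"roll": -57},
    {"fingers": 0,"travel": [34.5,-0.5,0],"roll": -62},
    {"fingers": 0,"travel": [35.9,-0.5,0],"roll": -64.5},
  ],
)

```text
time_s: 33.95
tcp_pos: [0.5052, -0.3163, 0.243]
ee_rot: [[0.834, -0.552, -0.006], [-0.552, -0.834, 0.003], [-0.007, 0.001, -1.0]]
wrist_force: [0.4, 0.8, -2.2]
gripper_width: 0.177
```

Call:
arm_command(
  rows=[
    {"fingers": 0,"travel": [0,0,4],"roll": 0},
    {"fingers": 0,"travel": [0,0,8],"roll": 0},
    {"fingers": 0,"travel": [0,0,11],"roll": 0},
    {"fingers": 0,"travel": [0,0,13.5],"roll": 0},
    {"fingers": 0,"travel": [0,0,14.5],"roll": 0},
    {"fingers": 0,"travel": [0,0,14.5],"roll": 0},
    {"fingers": 0,"travel": [0,0,14.5],"roll": 0},
  ],
)

```text
time_s: 34.65
tcp_pos: [0.5076, -0.315, 0.1018]
ee_rot: [[0.835, -0.551, -0.0], [-0.551, -0.835, -0.0], [0.0, 0.0, -1.0]]
wrist_force: [1.0, -0.3, -0.9]
gripper_width: 0.171
```

```bash
python3 cl.py clip1 80 125;python3 go.py clip1,5.5,0,78,-33.5
```

```text
side -62 -45 46 y med 2.6 y rng [-6.2  6.9] z [103.1 110.5] x [-61.8 -46.1]
side -26 -12 23 y med 3.2 y rng [-5.   8.3] z [106.  110.4] x [-25.7 -12.5]
t 34.8 tcp [ 508.2 -315.1  102.9] yaw -33.4 F [-0.8 -0.2 -1.7] w 14.9 q [-16.  26. -13.   0. -50.  73.]
clip1,5.5,0,78,-33.5 world [ 506.4 -314.5   78. ] travel [-0.19, 0.06, 2.49] roll 0.1
```

Call:
arm_command(
  rows=[
    {"fingers": 0,"travel": [-0.1,0,1],"roll": 0},
    {"fingers": 0,"travel": [-0.1,0,2],"roll": 0},
    {"fingers": 0,"travel": [-0.1,0,2.5],"roll": 0},
    {"fingers": 0,"travel": [-0.1,0,3],"roll": 0},
    {"fingers": 0,"travel": [-0.1,0,3.4],"roll": 0},
    {"fingers": 0,"travel": [-0.1,0,3.8],"roll": 0},
    {"fingers": 0,"travel": [-0.1,0,4.1],"roll": 0},
    {"fingers": 0,"travel": [-0.1,0,4.4],"roll": 0},
  ],
)

```text
time_s: 35.55
tcp_pos: [0.5083, -0.3148, 0.0595]
ee_rot: [[0.835, -0.55, 0.004], [-0.55, -0.835, -0.002], [0.004, -0.0, -1.0]]
wrist_force: [0.4, 1.2, 6.1]
gripper_width: 0.172
```

Call:
arm_command(
  rows=[
    {"fingers": 0,"travel": [0,0,0.3],"roll": 0},
    {"fingers": 0,"travel": [0,0,0.6],"roll": 0},
    {"fingers": 0,"travel": [0,0,0.9],"roll": 0},
    {"fingers": 0,"travel": [0,0,1.1],"roll": 0},
    {"fingers": 0,"travel": [0,0,1.1],"roll": 0},
  ],
)

```text
time_s: 36.05
tcp_pos: [0.5081, -0.3149, 0.0486]
ee_rot: [[0.835, -0.55, 0.003], [-0.55, -0.835, -0.002], [0.004, -0.0, -1.0]]
wrist_force: [1.0, 2.0, 8.8]
gripper_width: 0.171
```

```bash
python3 go.py clip1,5.5,0,46,-33.5;python3 cl.py clip1 42 90
```

```text
t 36.0 tcp [ 508.1 -314.9   48.6] yaw -33.4 F [1.  2.  8.8] w 14.9 q [-16.  30. -16.   0. -43.  73.]
clip1,5.5,0,46,-33.5 world [ 506.4 -314.5   46. ] travel [-0.17, 0.07, 0.26] roll 0.1
side -62 -45 35 y med 3.4 y rng [-6.8  8.9] z [54.2 59.1] x [-61.3 -45.2]
side -26 -12 19 y med -0.5 y rng [-12.7  12.3] z [56.5 64.5] x [-25.3 -12.1]
side 44 56 5 y med 2.2 y rng [0.9 8.6] z [56.9 58. ] x [49.7 54.1]
top -26 -12 5 y med -6.6 y rng [-11.4  -5.7] z [59.4 60.3] x [-25. -19.]
```

Firm stop at the expected height. Release and check.

Call:
arm_command(
  rows=[
    {"fingers": 40,"travel": [0,0,0],"roll": 0},
    {"fingers": 40,"travel": [0,0,0],"roll": 0},
    {"fingers": 40,"travel": [0,0,0],"roll": 0},
    {"fingers": 40,"travel": [0,0,0],"roll": 0},
    {"fingers": 40,"travel": [0,0,-2],"roll": 0},
    {"fingers": 40,"travel": [0,0,-6],"roll": 0},
    {"fingers": 40,"travel": [0,0,-11],"roll": 0},
    {"fingers": 0,"travel": [0,0,-15],"roll": 0},
    {"fingers": 0,"travel": [-20,0,-16],"roll": 0},
    {"fingers": 0,"travel": [-20,0,-16],"roll": 0},
  ],
)

```text
time_s: 37.15
tcp_pos: [0.4231, -0.2589, 0.2022]
ee_rot: [[0.834, -0.552, 0.002], [-0.552, -0.834, -0.0], [0.002, -0.001, -1.0]]
wrist_force: [-0.2, 0.4, 0.7]
gripper_width: 0.216
```

Call:
arm_command(
  rows=[
    {"fingers": 0,"travel": [-15,-8,0],"roll": 0},
    {"fingers": 0,"travel": [-15,-8,0],"roll": 0},
    {"fingers": 0,"travel": [-15,-8,0],"roll": 0},
    {"fingers": 0,"travel": [-15,-8,0],"roll": 0},
    {"fingers": 0,"travel": [-15,-8,0],"roll": 0},
  ],
)

```text
time_s: 37.65
tcp_pos: [0.3404, -0.1084, 0.2017]
ee_rot: [[0.837, -0.548, 0.001], [-0.548, -0.837, 0.001], [0.0, -0.001, -1.0]]
wrist_force: [0.3, -0.2, -0.1]
gripper_width: 0.006
```

```bash
for c in clip0 clip1; do echo $c; python3 cl.py $c 42 90; done; python3 st.py; python3 go.py pp,-60,0,56,-33.5 
python3 - <<'E'
import cv2,numpy as np
a=cv2.imread('pics/side_c.png');t=cv2.imread('pics/top_c.png')
cv2.imwrite('pics/c3.png',np.hstack([cv2.resize(a[60:210,290:440],(400,400)),cv2.resize(t[90:270,360:540],(400,400))]))
E
```

```text
clip0
side 16 30 17 y med 1.8 y rng [-8.3  8.1] z [57.3 62. ] x [18.1 29.8]
side 44 56 12 y med -1.1 y rng [-11.9  11.7] z [55.4 62.8] x [44.9 55.5]
side 64 125 155 y med -2.3 y rng [-27.7  29.6] z [52.  58.9] x [ 64.2 120.4]
top -62 -45 44 y med 1.2 y rng [-8.1  6.1] z [54.8 58.7] x [-60.  -45.3]
top -26 -12 41 y med 0.6 y rng [-12.8  12.3] z [55.6 65.4] x [-25.9 -12.3]
top 16 30 41 y med 1.6 y rng [-7.6  7.5] z [55.9 58.5] x [16.1 29.8]
top 44 56 33 y med 0.6 y rng [-7.5  7.4] z [56.2 61.3] x [44.1 55.8]
top 64 125 196 y med -3.1 y rng [-28.   29.4] z [54.5 59.3] x [ 64.5 119.6]
clip1
side 16 30 28 y med 3.8 y rng [-8.7 12.7] z [57.3 64.3] x [17.2 29.7]
side 44 56 10 y med -1.1 y rng [-8.2  6.9] z [56.6 62.2] x [44.8 55.5]
side 64 125 156 y med -1.6 y rng [-33.   30.8] z [51.8 59.3] x [ 65.4 118.2]
top -62 -45 51 y med 1.0 y rng [-7.9  7.3] z [54.5 58.5] x [-61.9 -45.2]
top -26 -12 42 y med 1.6 y rng [-9.7 12.2] z [55.7 64.2] x [-25.8 -12.5]
top 16 30 39 y med 2.1 y rng [-6.6  7.7] z [56.  59.8] x [16.6 29.6]
top 44 56 36 y med 1.3 y rng [-11.2   8.2] z [56.5 63.7] x [44.2 55.7]
top 64 125 174 y med -3.0 y rng [-26.7  29.1] z [55.2 59.4] x [ 64.3 115.3]
side box top 429 [array([ 5.3, -0.1]), array([43.8, 95.6]), np.float64(88.6)] z by x slope [1.70000e-02 1.86902e+02] y slope [-3.30000e-02  1.86978e+02]
top box top 907 [array([ 6. , -0.6]), array([42.4, 93. ]), np.float64(89.6)] z by x slope [6.00000e-03 1.87387e+02] y slope [-1.00000e-02  1.87413e+02]
t 38.0 tcp [ 342.5 -110.4  201.3] yaw -33.5 F [-0.3 -0.2 -0.4] w 0.3 q [  9.  -3. -36.   0. -57.  48.]
pp,-60,0,56,-33.5 world [ 401.3 -193.4   56. ] travel [9.49, 3.66, 14.53] roll -0.0
```

View pics/c3.png

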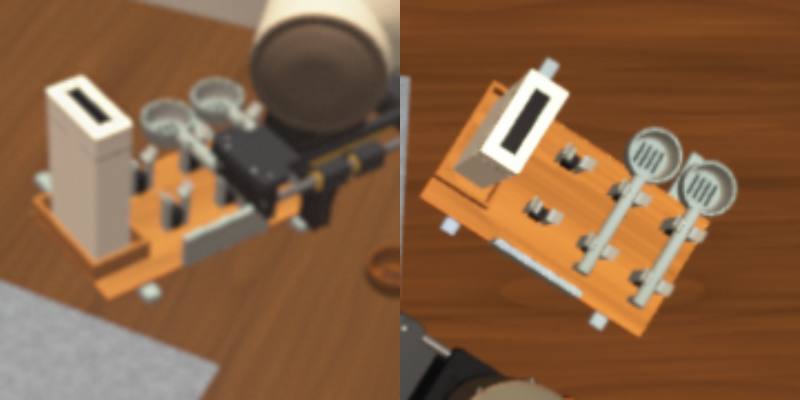

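Both ladles are seated, the mat is empty and the box is upright in the bay. The tray is still unpushed apart from about 4 mm of drift. Now the push plate.

```bash
python3 go.py pp,-45,-10,200,-33.5 pp,-45,-10,40,-33.5
```

```text
t 38.0 tcp [ 342.5 -110.4  201.3] yaw -33.5 F [-0.3 -0.2 -0.4] w 0.3 q [  9.  -3. -36.   0. -57.  48.]
pp,-45,-10,200,-33.5 world [ 408.3 -210.   200. ] travel [10.99, 4.67, 0.13] roll -0.0
pp,-45,-10,40,-33.5 world [ 408.3 -210.    40. ] travel [10.99, 4.66, 16.13] roll -0.0
```

Call:
arm_command(
  rows=[
    {"fingers": 0,"travel": [4,2,0],"roll": 0},
    {"fingers": 0,"travel": [8,4,0],"roll": 0},
    {"fingers": 0,"travel": [11,4.7,0],"roll": 0},
    {"fingers": 0,"travel": [11,4.7,0],"roll": 0},
    {"fingers": 0,"travel": [11,4.7,5],"roll": 0},
    {"fingers": 0,"travel": [11,4.7,10],"roll": 0},
    {"fingers": 0,"travel": [11,4.7,14],"roll": 0},
    {"fingers": 0,"travel": [11,4.7,16],"roll": 0},
    {"fingers": 0,"travel": [11,4.7,16],"roll": 0},
    {"fingers": 0,"travel": [11,4.7,16],"roll": 0},
  ],
)

```text
time_s: 38.95
tcp_pos: [0.4082, -0.2099, 0.0417]
ee_rot: [[0.834, -0.551, -0.0], [-0.551, -0.834, -0.0], [-0.0, 0.0, -1.0]]
wrist_force: [-0.4, 0.3, 0.5]
gripper_width: 0.007
```

```bash
python3 go.py pp,-13.5,-10,40,-33.5 pp,66.5,-10,40,-33.5
```

```text
t 39.0 tcp [ 408.2 -209.9   41.7] yaw -33.5 F [-0.4  0.3  0.5] w 0.6 q [ -7.  21. -36.   0. -33.  63.]
pp,-13.5,-10,40,-33.5 world [ 434.5 -227.4   40. ] travel [3.16, 0.01, 0.17] roll 0.0
pp,66.5,-10,40,-33.5 world [ 501.2 -271.5   40. ] travel [11.16, 0.01, 0.17] roll 0.0
```

Call:
arm_command(
  rows=[
    {"fingers": 0,"travel": [1.5,0,0],"roll": 0},
    {"fingers": 0,"travel": [2.8,0,0],"roll": 0},
    {"fingers": 0,"travel": [3.3,0,0],"roll": 0},
    {"fingers": 0,"travel": [3.8,0,0],"roll": 0},
    {"fingers": 0,"travel": [4.3,0,0],"roll": 0},
    {"fingers": 0,"travel": [4.8,0,0],"roll": 0},
    {"fingers": 0,"travel": [5.3,0,0],"roll": 0},
    {"fingers": 0,"travel": [5.8,0,0],"roll": 0},
    {"fingers": 0,"travel": [6.3,0,0],"roll": 0},
    {"fingers": 0,"travel": [6.8,0,0],"roll": 0},
  ],
)

```text
time_s: 39.95
tcp_pos: [0.4648, -0.2473, 0.0415]
ee_rot: [[0.834, -0.551, -0.0], [-0.551, -0.834, 0.0], [-0.0, 0.0, -1.0]]
wrist_force: [-2.5, 1.3, 1.3]
gripper_width: 0.004
```

Call:
arm_command(
  rows=[
    {"fingers": 0,"travel": [0.5,0,0],"roll": 0},
    {"fingers": 0,"travel": [1.0,0,0],"roll": 0},
    {"fingers": 0,"travel": [1.5,0,0],"roll": 0},
    {"fingers": 0,"travel": [2.0,0,0],"roll": 0},
    {"fingers": 0,"travel": [2.4,0,0],"roll": 0},
    {"fingers": 0,"travel": [2.8,0,0],"roll": 0},
    {"fingers": 0,"travel": [3.1,0,0],"roll": 0},
    {"fingers": 0,"travel": [3.3,0,0],"roll": 0},
  ],
)

```text
time_s: 40.75
tcp_pos: [0.4849, -0.2614, 0.0406]
ee_rot: [[0.833, -0.553, -0.017], [-0.553, -0.833, 0.008], [-0.018, 0.003, -1.0]]
wrist_force: [-17.4, 21.1, 18.8]
gripper_width: 0.005
```

```bash
python3 go.py pp,66.5,-10,40,-33.5
```

```text
t 40.8 tcp [ 484.9 -261.4   40.6] yaw -33.6 F [-17.4  21.1  18.8] w 0.4 q [-12.  28. -22.  -0. -41.  68.]
pp,66.5,-10,40,-33.5 world [ 501.2 -271.5   40. ] travel [1.93, -0.06, 0.02] roll -0.1
```

The force is high with the pose short of target. I'll back off and look.

Call:
arm_command(
  rows=[
    {"fingers": 0,"travel": [-1.5,0,0],"roll": 0},
    {"fingers": 0,"travel": [-4,0,0],"roll": 0},
    {"fingers": 0,"travel": [-8,0,0],"roll": 0},
    {"fingers": 0,"travel": [-8,0,-6],"roll": 0},
    {"fingers": 0,"travel": [-12,-5,-10],"roll": 0},
    {"fingers": 0,"travel": [-15,-10,-12],"roll": 0},
    {"fingers": 0,"travel": [-15,-14,-12],"roll": 0},
    {"fingers": 0,"travel": [-15,-14,-12],"roll": 0},
  ],
)

```text
time_s: 41.55
tcp_pos: [0.4471, -0.063, 0.1641]
ee_rot: [[0.836, -0.549, 0.008], [-0.549, -0.836, 0.001], [0.006, -0.005, -1.0]]
wrist_force: [0.0, -0.9, -0.7]
gripper_width: 0.003
```

```bash
python3 - <<'E'
from h import *
c,s=np.cos(np.radians(-33.5)),np.sin(np.radians(-33.5))
for n in('side','top'):
    im,_,P=snap(n,n+'_f.png'); r=P.reshape(-1,3)*1000-[588,-181,0]
    Q=np.c_[r[:,0]*c+r[:,1]*s,-r[:,0]*s+r[:,1]*c,r[:,2]]
    m=(abs(Q[:,0]-50)<110)&(abs(Q[:,1])<45)&(Q[:,2]>178)&(Q[:,2]<197); q=Q[m]
    print(n,'boxtop',[np.round(v,1) for v in cv2.minAreaRect(q[:,:2].astype(np.float32))],np.polyfit(q[:,0],q[:,2],1).round(3),np.polyfit(q[:,1],q[:,2],1).round(3))
    m=(Q[:,2]>50)&(Q[:,2]<59)&(Q[:,1]<-60)&(Q[:,1]>-185)&(Q[:,0]<20)&(Q[:,0]>-120)
    h,e=np.histogram(Q[m,0],bins=np.arange(-120,21,10)); print('z50-59 x-hist',dict(zip(e.astype(int).tolist(),h.tolist())))
    m=(Q[:,2]>60)&(Q[:,2]<75)&(Q[:,1]<-60)&(Q[:,1]>-110)&(abs(Q[:,0]-30)<100)
    h,e=np.histogram(Q[m,0],bins=np.arange(-60,140,6)); print('clip2 jaws',dict(zip(e.astype(int).tolist(),h.tolist())))
    cv2.imwrite(f'pics/{n}_fc.png',im[:,:,::-1])
a=cv2.imread('pics/side_f.png');t=cv2.imread('pics/top_f.png')
cv2.imwrite('pics/d1.png',np.hstack([cv2.resize(a[50:200,280:430],(400,400)),cv2.resize(t[70:250,370:550],(400,400))]))
E
python3 go.py
```

```text
side boxtop [array([62.6, -0.5]), array([44.7, 95.7]), np.float64(88.8)] [1.4000e-02 1.8614e+02] [-7.50000e-02  1.87219e+02]
z50-59 x-hist {-120: 0, -110: 0, -100: 0, -90: 0, -80: 0, -70: 0, -60: 0, -50: 0, -40: 3, -30: 1, -20: 0, -10: 0, 0: 0, 10: 0}
clip2 jaws {-60: 0, -54: 0, -48: 0, -42: 0, -36: 0, -30: 0, -24: 0, -18: 0, -12: 0, -6: 0, 0: 0, 6: 0, 12: 0, 18: 0, 24: 0, 30: 0, 36: 0, 42: 0, 48: 0, 54: 0, 60: 0, 66: 0, 72: 0, 78: 0, 84: 0, 90: 0, 96: 0, 102: 0, 108: 0, 114: 0, 120: 0, 126: 0, 132: 0}
top boxtop [array([63.4, -0.6]), array([43.2, 92.1]), np.float64(89.9)] [4.00000e-03 1.87001e+02] [-1.90000e-02  1.87251e+02]
z50-59 x-hist {-120: 0, -110: 0, -100: 0, -90: 0, -80: 0, -70: 0, -60: 0, -50: 0, -40: 48, -30: 111, -20: 0, -10: 15, 0: 26, 10: 28}
clip2 jaws {-60: 0, -54: 0, -48: 0, -42: 0, -36: 0, -30: 1, -24: 0, -18: 0, -12: 0, -6: 0, 0: 0, 6: 0, 12: 0, 18: 21, 24: 25, 30: 15, 36: 0, 42: 0, 48: 0, 54: 0, 60: 0, 66: 0, 72: 0, 78: 0, 84: 11, 90: 26, 96: 16, 102: 0, 108: 0, 114: 0, 120: 0, 126: 0, 132: 0}
t 41.6 tcp [447.6 -63.  163.5] yaw -33.2 F [-0.5 -0.5  0.5] w 0.3 q [ 13.   9. -29.   0. -52.  44.]
```

View pics/d1.png

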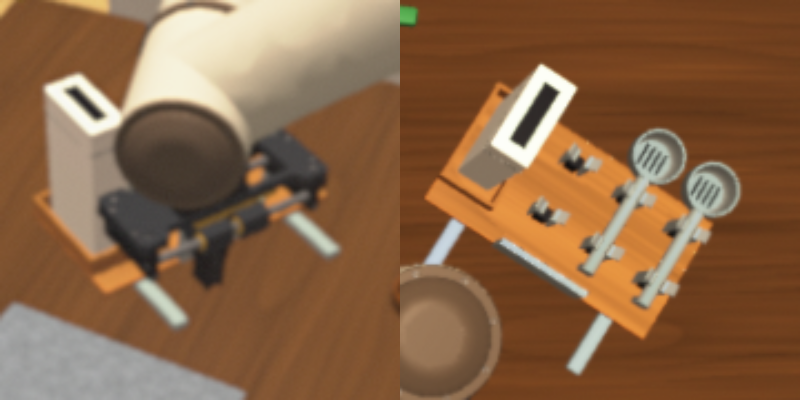

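The tray has moved about 60 mm from where I first measured it. Its far edge is now at the runner ends, and it stalled against 27 N, well over the detent, so it is probably at the end stop (initial joint not 0). I'll verify with a gentle second push at a different height and place.

```bash
python3 go.py pp,0,-25,165,-33.5 pp,44,-25,50,-33.5
```

```text
t 41.6 tcp [447.6 -63.  163.5] yaw -33.2 F [-0.5 -0.5  0.5] w 0.3 q [ 13.   9. -29.   0. -52.  44.]
pp,0,-25,165,-33.5 world [ 437.5 -247.3  165. ] travel [9.24, 15.99, -0.17] roll 0.3
pp,44,-25,50,-33.5 world [ 474.2 -271.6   50. ] travel [13.57, 16.07, 11.35] roll 0.3
```

Call:
arm_command(
  rows=[
    {"fingers": 0,"travel": [3,5,0],"roll": 0.3},
    {"fingers": 0,"travel": [6,10,0],"roll": 0.3},
    {"fingers": 0,"travel": [9.2,16,0],"roll": 0.3},
    {"fingers": 0,"travel": [9.2,16,0],"roll": 0.3},
    {"fingers": 0,"travel": [9.2,16,5],"roll": 0.3},
    {"fingers": 0,"travel": [9.2,16,9],"roll": 0.3},
    {"fingers": 0,"travel": [9.2,16,11.3],"roll": 0.3},
    {"fingers": 0,"travel": [10.5,16,11.3],"roll": 0.3},
    {"fingers": 0,"travel": [12,16,11.3],"roll": 0.3},
    {"fingers": 0,"travel": [12.8,16,11.3],"roll": 0.3},
  ],
)

```text
time_s: 42.65
tcp_pos: [0.464, -0.2712, 0.048]
ee_rot: [[0.831, -0.556, 0.001], [-0.556, -0.831, -0.001], [0.001, -0.0, -1.0]]
wrist_force: [0.1, 0.0, 0.3]
gripper_width: 0.006
```

```bash
python3 go.py pp,44,-25,50,-33.5
```

```text
t 42.6 tcp [ 464.  -271.2   48. ] yaw -33.8 F [0.1 0.  0.3] w 0.6 q [-13.  26. -25.   0. -39.  69.]
pp,44,-25,50,-33.5 world [ 474.2 -271.6   50. ] travel [0.87, -0.53, -0.2] roll -0.3
```

Call:
arm_command(
  rows=[
    {"fingers": 0,"travel": [0.4,-0.4,0],"roll": -0.3},
    {"fingers": 0,"travel": [0.8,-0.4,0],"roll": -0.3},
    {"fingers": 0,"travel": [1.0,-0.4,0],"roll": -0.3},
    {"fingers": 0,"travel": [1.2,-0.4,0],"roll": -0.3},
    {"fingers": 0,"travel": [1.4,-0.4,0],"roll": -0.3},
  ],
)

```text
time_s: 43.15
tcp_pos: [0.4764, -0.2741, 0.0487]
ee_rot: [[0.834, -0.551, -0.0], [-0.551, -0.834, 0.0], [-0.001, 0.0, -1.0]]
wrist_force: [-2.0, 3.0, 4.1]
gripper_width: 0.002
```

```bash
python3 go.py pp,44,-25,50,-33.5
```

```text
t 43.1 tcp [ 476.4 -274.1   48.7] yaw -33.4 F [-2.   3.   4.1] w 0.2 q [-13.  27. -23.  -0. -40.  70.]
pp,44,-25,50,-33.5 world [ 474.2 -271.6   50. ] travel [-0.32, -0.08, -0.13] roll 0.1
```

Call:
arm_command(
  rows=[
    {"fingers": 0,"travel": [0.15,0,0],"roll": 0},
    {"fingers": 0,"travel": [0.3,0,0],"roll": 0},
    {"fingers": 0,"travel": [0.4,0,0],"roll": 0},
    {"fingers": 0,"travel": [0.4,0,0],"roll": 0},
  ],
)

```text
time_s: 43.55
tcp_pos: [0.4761, -0.2746, 0.048]
ee_rot: [[0.834, -0.552, -0.008], [-0.552, -0.834, 0.004], [-0.009, 0.001, -1.0]]
wrist_force: [-5.6, 6.7, 5.7]
gripper_width: 0.003
```

```bash
python3 go.py pp,44,-25,50,-33.5
```

```text
t 43.5 tcp [ 476.1 -274.6   48. ] yaw -33.5 F [-5.6  6.7  5.7] w 0.3 q [-13.  27. -23.  -0. -41.  70.]
pp,44,-25,50,-33.5 world [ 474.2 -271.6   50. ] travel [-0.33, -0.14, -0.2] roll -0.0
```

The tray stopped rigidly at the same position (47 mm) with 9 N and no motion, so it is at the end stop. Retreat and make a final check.

Call:
arm_command(
  rows=[
    {"fingers": 0,"travel": [-1,0,0],"roll": 0},
    {"fingers": 0,"travel": [-4,0,0],"roll": 0},
    {"fingers": 0,"travel": [-8,0,0],"roll": 0},
    {"fingers": 0,"travel": [-9,0,-5],"roll": 0},
    {"fingers": 0,"travel": [-9,0,-10],"roll": 0},
    {"fingers": 0,"travel": [-9,0,-15],"roll": 0},
    {"fingers": 0,"travel": [-9,0,-18],"roll": 0},
    {"fingers": 0,"travel": [-9,0,-18],"roll": 0},
    {"fingers": 0,"travel": [-9,0,-18],"roll": 0},
  ],
)

```text
time_s: 44.45
tcp_pos: [0.405, -0.2267, 0.2291]
ee_rot: [[0.834, -0.551, 0.003], [-0.551, -0.834, -0.0], [0.002, -0.001, -1.0]]
wrist_force: [0.2, 0.6, 0.1]
gripper_width: 0.002
```

```bash
python3 - <<'E'
from h import *
c,s=np.cos(np.radians(-33.5)),np.sin(np.radians(-33.5))
im,_,P=snap('top','top_e.png'); r=P.reshape(-1,3)*1000-[588,-181,0]
Q=np.c_[r[:,0]*c+r[:,1]*s,-r[:,0]*s+r[:,1]*c,r[:,2]]
m=(abs(Q[:,0]-50)<110)&(abs(Q[:,1])<45)&(Q[:,2]>178)&(Q[:,2]<197); q=Q[m]
print('boxtop',[np.round(v,1) for v in cv2.minAreaRect(q[:,:2].astype(np.float32))],np.polyfit(q[:,0],q[:,2],1).round(3),np.polyfit(q[:,1],q[:,2],1).round(3))
for y in(-84.8,-155.8,-226.8):
    m=(Q[:,2]>61)&(Q[:,2]<75)&(abs(Q[:,1]-y)<20)&(Q[:,0]>0)&(Q[:,0]<120); print(y,'jaw x',[np.median(Q[m&(Q[:,0]<62)][:,0]).round(1),np.median(Q[m&(Q[:,0]>62)][:,0]).round(1)] if m.sum()>10 else m.sum())
    h=(Q[:,2]>54)&(Q[:,2]<62)&(abs(Q[:,1]-y)<7)&(Q[:,0]>5)&(Q[:,0]<110); print('  handle top z',np.percentile(Q[h,2],[50,90]).round(1) if h.any() else None, h.sum())
for n in ['dish1','chopstick_rest','tea_box1']: print(n,[(round(d['p'],2),np.round(d['position'],3).tolist()) for d in search_frame('top',n)][:3])
E
```

```text
boxtop [array([63.2, -0.6]), array([91.8, 43. ]), np.float64(0.1)] [6.000e-03 1.869e+02] [-9.00000e-03  1.87277e+02]
-84.8 jaw x [np.float64(26.6), np.float64(94.3)]
  handle top z [59.8 61.1] 15
-155.8 jaw x [np.float64(26.4), np.float64(95.2)]
  handle top z [56.5 59.4] 209
-226.8 jaw x [np.float64(26.1), np.float64(95.9)]
  handle top z [56.7 59.3] 190
dish1 [(0.79, [0.795, 0.013, 0.009]), (0.74, [0.611, -0.38, 0.051]), (0.66, [0.785, 0.146, 0.011])]
chopstick_rest [(0.85, [0.795, -0.098, 0.014]), (0.32, [0.788, 0.145, 0.011])]
tea_box1 [(0.84, [0.528, 0.336, 0.169]), (0.81, [0.495, 0.375, 0.176]), (0.63, [0.567, 0.264, 0.177])]
```

View pics/top_e.png

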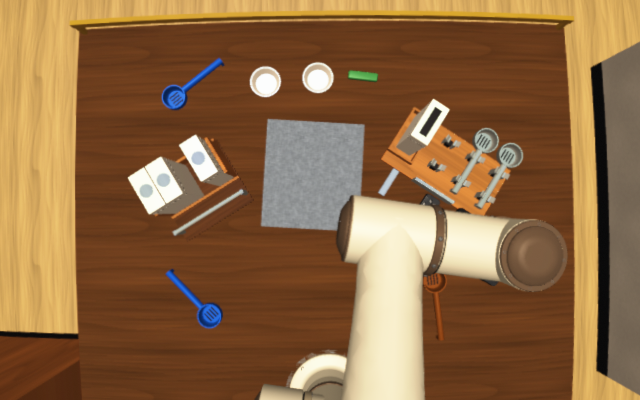

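The final picture shows:
- The box is upright in the bay at (430,120), and two ladles are in their clips at (485,140) and (510,155), scoops away from the robot.
- The tea boxes are standing, and the dishes and chopstick rest are unmoved.
- The arm is clear.

Handing in.

```bash
python3 -c "from station import *; print(finish_job())"
```

```text
the job is handed in; nothing more can be done
None
```

The tray is loaded and pushed home, and I handed the job in at about 44 s of the 210 s. `finish_job` gave no verdict, so this rests on my own checks.

**What I did**
- **Chopstick box:** I tipped the slotted box forward on to the rest rail and pulled it free. It hung at 37° in the grip, so I levered it upright against the rail, then stood it in the bay.
- **Ladles:** I snapped the two steel ladles from the mat into clip0 and clip1, scoops away from the robot. No strainer was on the mat. The blue and brown look-alikes were left alone.
- **Tray:** I pushed the plate until the tray stopped hard.

**Last checks**
- **Box:** level within about 0.01 rad and about 3 mm from the bay centre along the slide.
- **Ladles:** handle tops are at 58 to 59 mm, which is seated height. Across the clips they are within about 2 mm.
- **Row and bystanders:** tea boxes standing in the rack. Dishes and chopstick rest unmoved.
- **Arm:** clear of everything.

**What disagreed**
- **Tray travel:** the tray moved only about 61 mm from where I first measured it, not 80 mm.
- **Peak force:** the first push stalled at about 33 N wrist force.
- **Second push:** at another spot and height it stopped at the same place, with no give at 9 N. I take it that the tray started about 20 mm along and is at its end stop. I could not read the joint or confirm the click directly.

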